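# Cure a batch of charango bridges in the hand-cranked lamp feeder

## Task

Lay every loose rosewood bridge flat on the floor of the wooden tote (none stacked) while the tote is still on the bench, crank the feeder's carriage all the way out of the amber lamp hood, then carry the loaded tote level by its fin and set it down between the brass stops of the carriage. Crank the carriage fully home under the hood with the tote and all the bridges aboard, and only then press the yellow lamp button. Do not tip the tote, leave the screwdriver and tuning key where they are, and let go of everything.

Things in the scene. Friction and masses are not known exactly. Their poses are not given: they have to be found in the camera images.
- crank_axis (a point): point on the vertical crank axis, 105 mm above the bench, on the fixed green feeder (shares its axes, yaw within 0.1 rad of world). Feeder base 250 x 380 x 22 mm, its centre at (+200, +50) mm in x, y from here; amber-roofed hood 252 mm wide, 193 to 3 mm to the -y side of the base centre, top 121 mm above the bench, open to +y; gearbox under the crank 60 mm high.
- crank_handle (a point): centre of the crank's fixed (not spinning) red upright handle: 26 mm along the crank arm (this point's x, away from the axis) by 16 mm across (its y), from 80 to 125 mm above the bench; arm top at 80 mm below it; 45 mm from the crank axis. Grip it from above across its 16 mm and turn the gripper with it.
- crank (a joint): crank angle, rad: 0 = carriage fully out at the loading end (hard stop), 12.57 (two full turns) = fully home under the hood (hard stop). Grows turning clockwise seen from above. The carriage moves 90 mm a turn; the crank turns with about 0.1 Nm and stays where it is left.
- stage (a point): centre of the top face of the aluminium carriage plate (220 x 180 mm in x, y; top 40 mm above the bench). Moves with the carriage towards its own -y, into the hood, as the crank angle grows; clear of the hood at 0. Four brass stops 10 mm high, one mid-way along each side, inner faces at +-100 mm in x and +-80 mm in y.
- lamp (a joint): yellow lamp button's travel, m: 0 = up, 0.006 = fully down at about 5 N; springs back up.
- lamp_top (a point): centre of the top of the yellow round lamp button, 28 mm across, on the feeder's side towards the robot; pressed straight down.
- tote: shallow open wooden tote, 190 x 150 mm (x, y), about 350 g; origin: centre of its underside. Walls 5 mm thick, 25 mm high; floor 5 mm thick. A dark fin handle 12 mm thick in x runs along y through the middle, top 65 mm above the underside; it makes two compartments 84 x 140 mm inside (x, y), centred at x = +-48 mm. Either way round will do on the stage.
- bridge1: rosewood charango bridge, 72 x 18 x 12 mm (x, y, z), about 25 g, with a white saddle strip on top; origin at the centre of its underside. Two to four of the four bridges are present.
- bridge2: rosewood charango bridge, 72 x 18 x 12 mm (x, y, z), about 25 g, with a white saddle strip on top; origin at the centre of its underside. Two to four of the four bridges are present.
- bridge3: rosewood charango bridge, 72 x 18 x 12 mm (x, y, z), about 25 g, with a white saddle strip on top; origin at the centre of its underside. Two to four of the four bridges are present.
- bridge4: rosewood charango bridge, 72 x 18 x 12 mm (x, y, z), about 25 g, with a white saddle strip on top; origin at the centre of its underside. Two to four of the four bridges are present.
- screwdriver: stubby red-handled screwdriver, 110 mm, lying along its x; bystander, leave alone
- tuning_key: small chrome T-shaped tuning key, 55 mm; bystander, leave alone
Not all that is in view belongs to the job. What is shaped like the bridge3 but red or turquoise is not meant. Leave any pink or turquoise look-alike of the bridge1 alone.

How it is judged:
By the outcome, as a careful person would: the job done as asked, in the order asked, and still so for the second after the job is handed in, with the robot touching nothing.
Of bridge1, bridge2, bridge3, bridge4 only 2 to 4 are there at a start; the rules pass over those that are not, and their reading is None.
At some moment in a run one of bridge1, bridge2, bridge3, bridge4 may be knocked a few centimetres aside while the robot is not near it.
It also fails if it takes over 210 s, if anything falls off the work surface, if the arm or the gripper's body presses on something with over 40 N, if the wrist force passes 120 N, or if a joint passes its speed limit or range.

## Robot

A 6-joint arm with a two-finger parallel gripper is mounted at the origin on the work surface. World frame = base frame: x ahead of the robot, y to its left, z up, the work surface at z = 0. Lengths are in m, angles in rad, forces in N, time in s.
With the tool pointing down it reaches from about 0.3 to 0.875 m from the base axis. Payload 4.2 kg.
Tool frame: the origin (TCP) lies between the finger pads; the fingertips stand 8 mm ahead of it and the grasp point (between the pads) lies 11 mm behind it; z points along the fingers, y is the line along which they close (so a half turn about z gives the same grasp; the last joint's range is limited). The gripper opens to 85 mm and grips with 20 to 120 N. Pads are 22 mm wide; open, the fingers measure 114 mm over their backs; the gripper's body (76 mm by 85 mm) begins 54 mm behind the grasp point. The pads swing forward as they close: fully open they stand 13 mm farther back than shut.
Start: joints at [1.278, 0.32, 1.565, -0, 1.257, -0.02], TCP at [0.155, 0.554, 0.213] pointing down, gripper open.
Joint ranges: [-3.11, 3.11], [-0.84, 2.01], [0.21, 2.61], [-1.34, 4.49], [0.05, 2.63], [-2.56, 2.56]. Speed limits (rad/s): [2.57, 2.57, 3.14, 3.14, 3.14, 3.14].

## Interface

Orientations are given as a 3x3 rotation matrix whose columns are the frame's x, y, z axes.
In Python, from workcell import read_state, read_camera, camera_params, finish_job gives the robot as it stands.
- The arm moves only by the tool move_arm, never from a script. Its argument "plan" is a list of rows, each an object with "dp": the shift along the tool's x, y, z each as a share of 25 mm, from -1 to 1, a list of three; "roll": the turn about the tool's z as a share of 0.12 rad, from -1 to 1. A call has 1 to 12 rows; each row shifts and turns the commanded pose from where the row before left it, along the tool's axes as they then stand; what a row does not reach is not made up. A row lasts 1/10 s, in which the tool goes at most 50 mm and 8.59 degrees, less where a joint would pass 70% of its speed; a pose out of reach is approached as far as the arm can. A call with a number of a shift or a turn outside -1 to 1 is refused whole. A call with a gripper value outside its range is refused whole. "hand" is the opening, from -1 (shut) to 1 (fully open), set as the call begins (left out, the last holds). The fingers move at their own pace and stop on an object; the grip force is fixed at half the most. Time passes only in rows, so rows that do not move let the fingers close. It gives the time, the measured TCP pose, the force, the opening and the grip force at its end, in the units of the state.
- read_state(): the state, without advancing time (a new reading comes with each control period).
- read_camera(name): name is "scene" or "top"; returns (picture, depth): 480x640x3 uint8, red, green, blue; 480x640 float32, m along the optical axis (not along the pixel's ray), 0 where there is no reading.
- camera_params(name): a dict with "vfov" (degrees; the focal length in pixels is half the picture's height over the tangent of half this angle, whatever the lens; pixels are square), "cx", "cy" (the principal point, pixels), "position" and "rotation" of the camera in the world. Camera axes: x right, y down, z forward; pixel columns grow to the right and rows downward; lengths in m; the calibration is good to about 2 mm. A picture is of the moment at which its call begins. camera_params takes no time and is no camera call.
- finish_job(): hands the job in; it is judged then, once.
The state is a dict: "t": time; "joint_positions": joint angles; "dq": joint speeds; "joint_torque": joint torques, N m; "eef_pos": TCP position; "orientation": TCP orientation; "contact_force": force on the tool from outside, world axes, zero at the start; "torque": the same for the moment, N m; "gripper_width": finger opening in m; "gripper_force": force on a finger pad.
Only numpy, scipy, OpenCV 4.12 (cv2) and the standard library are available. Lean on these libraries where they do the work, as an engineer would, in place of code of your own. Each camera call takes 0.05 s, during which the arm holds its last target. There are 200 camera calls.

## Working session

There is one attempt and no reset: what is moved stays moved. The work goes in short steps, Python scripts to look and compute and a tool call to move; the robot and the scene stay as the last step left them, time stands still between calls to the robot, and variables do not carry over. Pictures are saved under pics/ and viewed, at most 14 in all, crops included, and the job is handed in when it is done.

Besides the shell and the picture viewer there is one more tool, called after "Call:" as a command line: name --argument value ..., lists and objects as JSON in quotes. move_arm: Moves the arm, as the interface text tells. Its arguments: {"type":"object","properties":{"plan":{"type":"array"},"hand":{"type":"number"}},"required":["plan"]}

```bash
ls; mkdir -p pics; python3 - <<'E'
from workcell import *
import cv2,json,numpy as np
for n in ("scene","top"):
    p,d=read_camera(n); cv2.imwrite(f"pics/{n}0.png",p[:,:,::-1]); np.savez(f"{n}0.npz",p=p,d=d)
    print(n,camera_params(n))
print(read_state())
E
```

```text
pics
scene {'vfov': 56.432905699155626, 'cx': 313.29817474052976, 'cy': 243.82097715447355, 'position': array([0.79220339, 0.54519157, 0.88775963]), 'rotation': array([[-0.87098445,  0.39258132, -0.29540819],
       [ 0.49130808,  0.69787429, -0.5211409 ],
       [ 0.0015676 , -0.59904205, -0.80071603]])}
top {'vfov': 46.268451587232114, 'cx': 329.70247058762624, 'cy': 248.41484586881285, 'position': array([ 0.1774096 , -0.00172436,  1.6408697 ]), 'rotation': array([[-0.02139071, -0.98217127,  0.18676733],
       [-0.99944747,  0.02576087,  0.0210031 ],
       [-0.02543992, -0.18621486, -0.98217964]])}
{'t': 0.1, 'joint_positions': array([ 1.27802328e+00,  3.20230704e-01,  1.56555578e+00, -1.42663549e-07,
        1.25736736e+00, -1.99720500e-02]), 'dq': array([ 0.00045791, -0.00257999, -0.00048552, -0.00124236,  0.00135859,
        0.00165836]), 'joint_torque': array([-7.21504239e-04, -4.16405475e+01, -2.34704661e+01, -5.98153088e-05,
        4.92826308e-03,  1.86944442e-05]), 'eef_pos': array([0.15477783, 0.55331575, 0.21226526]), 'orientation': array([[-9.63020009e-01,  2.69429508e-01, -4.50441696e-04],
       [ 2.69429883e-01,  9.63018849e-01, -1.49479332e-03],
       [ 3.10424142e-05, -1.56087833e-03, -9.99998781e-01]]), 'contact_force': array([ 0.11892733, -0.52642297,  0.0697787 ]), 'torque': array([ 0.01952286, -0.01004394, -0.04392681]), 'gripper_force': 0.0, 'gripper_width': 0.0856037143162105}
```

View pics/scene0.png

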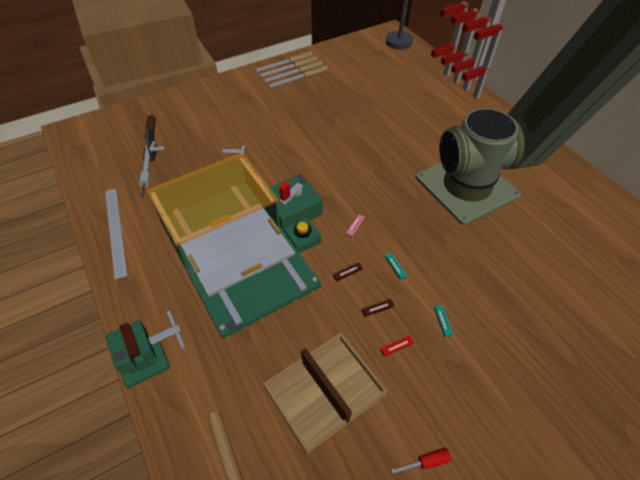

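View pics/top0.png

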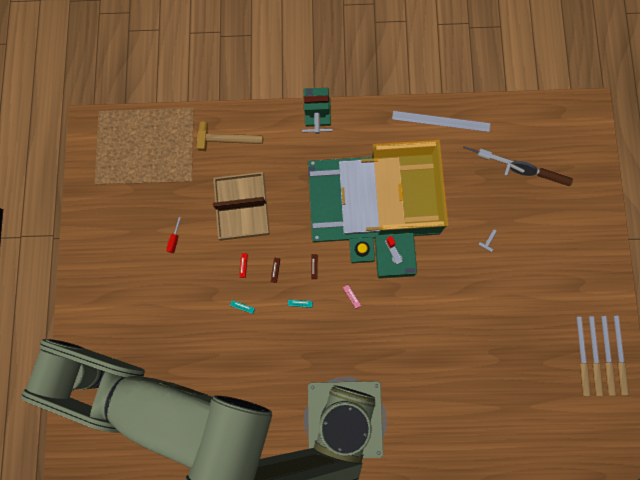

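The scene view shows two rosewood bridges at (348,271) and (378,308), the tote at (325,390), the yellow lamp at (302,229) and the red handle at (285,190). In the top view the bridges are at (275,270) and (314,266), the tote's fin at (240,203), the carriage half under the hood at (371,195), the handle at (391,241) and the lamp at (362,249). The red, pink and turquoise pieces are decoys.

```bash
cat > h.py <<'E'
from workcell import *
import cv2,numpy as np
def ray(n,uv,z):
    c=camera_params(n); f=240/np.tan(np.radians(c["vfov"]/2))
    d=c["rotation"]@np.array([(uv[0]-c["cx"])/f,(uv[1]-c["cy"])/f,1]); p=c["position"]
    return (p+d*(z-p[2])/d[2])
def pix(n,P):
    c=camera_params(n); f=240/np.tan(np.radians(c["vfov"]/2))
    q=c["rotation"].T@(np.array(P)-c["position"]); return q[:2]/q[2]*f+[c["cx"],c["cy"]]
def comps(p,roi,fn,amin=15):
    x0,y0,x1,y1=roi; h=cv2.cvtColor(p,cv2.COLOR_RGB2HSV).astype(int)
    m=np.zeros(p.shape[:2],np.uint8); s=np.s_[y0:y1,x0:x1]
    m[s]=fn(h[s][...,0],h[s][...,1],h[s][...,2],p[s].astype(int))
    k,l,st,ce=cv2.connectedComponentsWithStats(m)
    return [(ce[i],st[i,4],cv2.minAreaRect(np.argwhere(l==i)[:,::-1].astype(np.float32)),l==i) for i in range(1,k) if st[i,4]>=amin]
red=lambda h,s,v,p:((h<6)|(h>174))&(s>170)&(v>100)
yel=lambda h,s,v,p:(h>20)&(h<32)&(s>180)&(v>140)
dark=lambda h,s,v,p:(v<75)&(p[...,0]>p[...,1]+8)
white=lambda h,s,v,p:(s<60)&(v>130)
def report(n,p,roi,fn,z,name,amin=15):
    for c,a,r,m in comps(p,roi,fn,amin):
        b=cv2.boxPoints(r); e=sorted([(np.linalg.norm(b[i]-b[(i+1)%4]),i) for i in range(4)])
        i=e[0][1]; A=(b[i]+b[(i+1)%4])/2; B=(b[(i+2)%4]+b[(i+3)%4])/2
        A,B=ray(n,A,z),ray(n,B,z); D=B-A
        print(name,n,"px",c.round(1),a,"w",(ray(n,c,z)[:2]*1e3).round(1),"ends mid",((A+B)[:2]*500).round(1),"len",round(np.hypot(*D[:2])*1e3,1),"yaw",round(np.arctan2(D[1],D[0]),3))
E
python3 - <<'E'
from h import *
I={n:np.load(n+"0.npz") for n in("scene","top")}
S,T=I["scene"]["p"],I["top"]["p"]
for n,p,rs in(("top",T,[(262,250,330,290),(205,190,275,215),(380,230,400,255),(350,235,375,262)]),("scene",S,[(325,255,400,325),(295,340,365,425),(272,175,300,205),(285,215,320,245)])):
    report(n,p,rs[0],dark,.012,"bridge",30); report(n,p,rs[0],white,.013,"saddle",6)
    report(n,p,rs[1],dark,.065,"fin",60); report(n,p,rs[2],red,.125,"handle"); report(n,p,rs[3],yel,.06,"lamp")
# lamp by depth
for n,uv in(("top",(362,249)),("scene",(302,228)),("scene",(285,186)),("top",(391,240))):
    d=I[n]["d"]; u,v=uv; dd=np.median(d[v-1:v+2,u-1:u+2]); c=camera_params(n); f=240/np.tan(np.radians(c["vfov"]/2))
    print(n,uv,c["position"]+c["rotation"]@np.array([(u-c["cx"])/f*dd,(v-c["cy"])/f*dd,dd]))
a=cv2.resize(T[130:290,290:460],None,fx=4.4,fy=3.7,interpolation=cv2.INTER_CUBIC)
a=cv2.resize(T[135:285,295:455],(800,600)[:2] and (640,600),interpolation=cv2.INTER_CUBIC); cv2.imwrite("pics/ct.png",a[:,:,::-1])
b=cv2.resize(S[150:340,140:340],(630,598),interpolation=cv2.INTER_CUBIC); cv2.imwrite("pics/cs.png",b[:,:,::-1])
E
```

```text
saddle top px [312.9 265.2] 17 w [438.   83.5] ends mid [435.8  84.7] len 41.6 yaw 3.126
saddle top px [273.9 269.2] 19 w [429.1 198.3] ends mid [428.3 198.2] len 38.9 yaw 2.998
fin top px [240.  203.8] 394 w [616.2 290.3] ends mid [616.2 291.9] len 149.6 yaw 1.668
handle top px [390.4 240.8] 59 w [ 482.6 -136.6] ends mid [ 482.6 -136.5] len 24.8 yaw -2.726
lamp top px [361.9 247.9] 67 w [477.1 -60.1] ends mid [476.8 -60.4] len 23.3 yaw 3.109
bridge scene px [346.4 271.9] 149 w [442.   84.5] ends mid [439.8  84.2] len 72.1 yaw -0.02
bridge scene px [376.7 307.8] 184 w [433.7 197.7] ends mid [432.3 198.1] len 72.9 yaw -0.148
saddle scene px [395.  265.4] 20 w [332.8 125.5] ends mid [332.8 124.7] len 37.3 yaw 1.475
saddle scene px [347.8 270.8] 20 w [438.   84.1] ends mid [437.6  84.2] len 37.4 yaw -0.06
saddle scene px [378.2 307.2] 29 w [430.3 198.4] ends mid [429.5 198.4] len 41.6 yaw -0.163
fin scene px [325.5 385.8] 879 w [630.7 307.4] ends mid [631.3 302.9] len 157.1 yaw 1.662
handle scene px [285.3 189.4] 116 w [ 489.8 -122.3] ends mid [ 492.8 -120.2] len 54.5 yaw 1.096
lamp scene px [302.2 226.2] 76 w [484.  -52.1] ends mid [484.1 -52. ] len 25.4 yaw 1.728
top (362, 249) [ 0.47502859 -0.06049124  0.05395592]
scene (302, 228) [ 0.48449146 -0.05271795  0.05278813]
scene (285, 186) [ 0.48470107 -0.1335537   0.12350073]
top (391, 240) [ 0.48470153 -0.13819609  0.12533966]
```

View pics/ct.png

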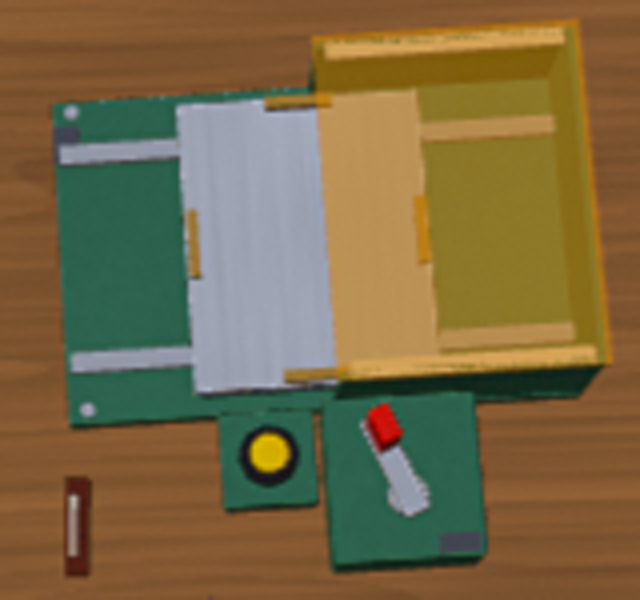

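View pics/cs.png

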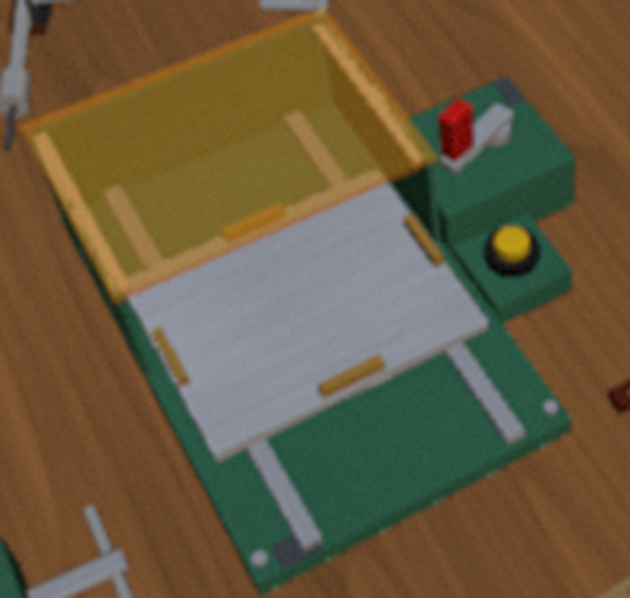

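```bash
cat >> h.py <<'E'
def cloud(n,d,roi):
    c=camera_params(n); f=240/np.tan(np.radians(c["vfov"]/2)); x0,y0,x1,y1=roi
    v,u=np.mgrid[y0:y1,x0:x1]; z=d[y0:y1,x0:x1]
    P=np.stack([(u-c["cx"])/f*z,(v-c["cy"])/f*z,z],-1)@c["rotation"].T+c["position"]
    return P[z>0]
E
python3 - <<'E'
from h import *
I={n:np.load(n+"0.npz") for n in("scene","top")}
for n,r in(("top",(205,165,280,245)),("scene",(260,330,390,455))):
    P=cloud(n,I[n]["d"],r); z=P[:,2]
    for nm,q in(("fin",P[(z>.059)&(z<.075)]),("tote",P[(z>.02)&(z<.03)])):
        (c,s,a)=cv2.minAreaRect((q[:,:2]*1e3).astype(np.float32)); print(n,nm,len(q),np.round(c,1),np.round(s,1),round(a,2),round(np.median(q[:,2])*1e3,1))
for n,r in(("top",(380,230,400,252)),("scene",(272,175,300,205))):
    P=cloud(n,I[n]["d"],r); q=P[(P[:,2]>.118)&(P[:,2]<.135)]
    print(n,"handle",len(q),cv2.minAreaRect((q[:,:2]*1e3).astype(np.float32)))
for n,r in(("top",(300,150,345,250)),("scene",(140,280,320,335))):
    pass
g=lambda n,x,y,z:(ray(n,(295+x/4,135+y/4) if n=="top" else (140+x/3.15,150+y/3.147),z)[:2]*1e3).round(1)
print("base front edge top",g("top",52,103,.022),g("top",70,427,.022)," scene",g("scene",268,587,.022),g("scene",570,422,.022))
print("plate front edge top",g("top",178,105,.04),g("top",195,393,.04)," scene",g("scene",218,456,.04),g("scene",488,322,.04))
print("hub top",g("top",409,495,.085)," scene",g("scene",498,118,.085))
print("lamp",[(ray("top",(361.9,247.9),.053)*1e3).round(1),(ray("scene",(302.2,226.2),.053)*1e3).round(1)])
E
```

```text
top fin 213 [623.8 296.4] [ 15.1 146.5] 5.53 65.0
top tote 396 [624.5 297.2] [192.9 150.8] 5.5 24.2
scene fin 536 [624.9 296.5] [ 12.7 149.6] 5.68 64.1
scene tote 1070 [624.5 295.9] [191.1 151.6] 5.43 24.1
top handle 56 ((495.773681640625, -130.52520751953125), (54.15529251098633, 16.42879295349121), 31.275371551513672)
scene handle 105 ((505.63568115234375, -129.00315856933594), (71.07058715820312, 25.399333953857422), 32.86211013793945)
base front edge top [757.   92.8] [506.5  83.1]  scene [752.7 102.2] [513.7  89.4]
plate front edge top [746.1  -2.4] [525.7  -9.4]  scene [745.5   3.3] [529.  -6.]
hub top [ 438.8 -157.1]  scene [ 443.3 -147.3]
lamp [array([478.4, -60.3,  53. ]), array([481.5, -57.2,  53. ])]
```

```bash
cat > go.py <<'E'
# usage: go.py x y z(mm) yaw_of_tool_y(rad): roll first (units .12), then dp (units 25 mm) in the tool axes after that roll
import sys,numpy as np
from workcell import read_state
x,y,z,w=map(float,sys.argv[1:5]); s=read_state(); R=s["orientation"]; p=s["eef_pos"]*1e3; j=s["joint_positions"]
yx=np.arctan2(R[1,0],R[0,0]); yy=yx-np.pi/2
print("t",round(s["t"],2),"p",p.round(1),"yaw_y",round(yy,3),"j6",round(j[5],2),"F",s["contact_force"].round(1),"w",round(s["gripper_width"]*1e3,1),"tilt",R[:2,2].round(4))
j1=np.arctan2(y,x)
for k in(-1,0,1,2,-2):
    t=w+k*np.pi; j6=j1-t
    while j6>3.4:j6-=2*np.pi;t+=2*np.pi
    if abs(j6)>2.5: continue
    roll=j6-(j[0]-yy) if 0 else -(t-yy)
    roll=(j6-j[5])-(j1-j[0])
    c,sn=np.cos(t+np.pi/2),np.sin(t+np.pi/2); X=np.array([c,sn]);Y=np.array([np.cos(t),np.sin(t)]);d=np.array([x,y])-p[:2]
    print("j6->",round(j6,2),"roll",round(roll/.12,2),"dp",(np.array([d@X,d@Y,p[2]-z])/25).round(2))
E
python3 go.py 430.5 198.3 100 1.416
```

```text
t 0.1 p [154.8 553.3 212.3] yaw_y 1.298 j6 -0.02 F [ 0.1 -0.5  0.1] w 85.6 tilt [-0.0005 -0.0015]
j6-> 2.16 roll 25.2 dp [13.09 12.33  4.49]
j6-> -0.98 roll -0.98 dp [-13.09 -12.33   4.49]
j6-> -0.98 roll -0.98 dp [-13.09 -12.33   4.49]
```

Call:
move_arm --plan '[{"dp": [0, 0, 0], "roll": -0.97}, {"dp": [-1, -0.94, 0.3], "roll": 0}, {"dp": [-1, -0.94, 0.3], "roll": 0}, {"dp": [-1, -0.94, 0.3], "roll": 0}, {"dp": [-1, -0.94, 0.3], "roll": 0}, {"dp": [-1, -0.94, 0.3], "roll": 0}, {"dp": [-1, -0.94, 0.3], "roll": 0}, {"dp": [-1, -0.94, 0.3], "roll": 0}, {"dp": [-1, -0.94, 0.3], "roll": 0}, {"dp": [-1, -0.94, 0.3], "roll": 0}, {"dp": [-1, -0.94, 0.3], "roll": 0}, {"dp": [-1, -0.94, 0.3], "roll": 0}]' --hand 0

```text
t: 1.3
eef_pos: [0.3868, 0.2543, 0.13]
orientation: [[-0.988, 0.156, -0.0], [0.156, 0.988, -0.0], [0.0, -0.0, -1.0]]
contact_force: [-0.0, 0.7, 0.7]
gripper_width: 0.0429
gripper_force: 0.0
```

```bash
python3 go.py 430.5 198.3 40 1.416
```

```text
t 1.3 p [386.8 254.3 130. ] yaw_y 1.415 j6 -0.86 F [-0.   0.7  0.7] w 42.9 tilt [-0.0003 -0.0001]
j6-> 2.16 roll 26.17 dp [2.07 1.94 3.6 ]
j6-> -0.98 roll -0.01 dp [-2.07 -1.94  3.6 ]
j6-> -0.98 roll -0.01 dp [-2.07 -1.94  3.6 ]
```

Call:
move_arm --plan '[{"dp": [-0.7, -0.65, 0.5], "roll": 0}, {"dp": [-0.7, -0.65, 0.5], "roll": 0}, {"dp": [-0.67, -0.64, 0.5], "roll": 0}, {"dp": [0, 0, 1], "roll": 0}, {"dp": [0, 0, 1], "roll": 0}, {"dp": [0, 0, 0.7], "roll": 0}, {"dp": [0, 0, 0.4], "roll": 0}, {"dp": [0, 0, 0.14], "roll": 0}, {"dp": [0, 0, 0], "roll": 0}]'

```text
t: 2.2
eef_pos: [0.4299, 0.1997, 0.0119]
orientation: [[-0.988, 0.156, -0.0], [0.156, 0.988, -0.0], [0.0, -0.0, -1.0]]
contact_force: [-0.1, -0.4, 0.1]
gripper_width: 0.043
gripper_force: 0.0
```

Call:
move_arm --plan '[{"dp": [0, 0, 0], "roll": 0}, {"dp": [0, 0, 0], "roll": 0}, {"dp": [0, 0, 0], "roll": 0}, {"dp": [0, 0, 0], "roll": 0}, {"dp": [0, 0, 0], "roll": 0}]' --hand -1

```text
t: 2.7
eef_pos: [0.43, 0.1997, 0.0123]
orientation: [[-0.988, 0.156, 0.0], [0.156, 0.988, 0.0], [-0.0, 0.0, -1.0]]
contact_force: [0.3, 0.1, 0.1]
gripper_width: 0.0004
gripper_force: 0.0
```

```bash
python3 go.py 570.5 335.5 120 0.096; python3 go.py 576.7 291.9 100 0.096
```

```text
t 2.7 p [430.  199.7  12.3] yaw_y 1.414 j6 -1.0 F [0.3 0.1 0.1] w 0.4 tilt [0.0004 0.0003]
j6-> 0.44 roll 10.99 dp [ 4.87  6.12 -4.31]
j6-> 0.44 roll 10.99 dp [ 4.87  6.12 -4.31]
t 2.7 p [430.  199.7  12.3] yaw_y 1.414 j6 -1.0 F [0.3 0.1 0.1] w 0.4 tilt [0.0004 0.0003]
j6-> 0.37 roll 10.99 dp [ 3.11  6.2  -3.51]
j6-> 0.37 roll 10.99 dp [ 3.11  6.2  -3.51]
```

```bash
python3 - <<'E'
from h import *
S,_=read_camera("scene");np.savez("s1.npz",p=S,d=_)
report("scene",S,(320,240,420,340),white,.013,"saddle",6);report("scene",S,(320,240,420,340),dark,.012,"br",30)
cv2.imwrite("pics/s1.png",cv2.resize(S[230:350,300:460],(800,600))[:,:,::-1])
E
```

```text
saddle scene px [348.3 270.7] 23 w [436.6  84.2] ends mid [435.9  84. ] len 40.9 yaw -0.026
saddle scene px [373.  308.9] 12 w [442.8 196.3] ends mid [442.8 196.2] len 14.5 yaw -0.163
br scene px [346.4 272.1] 142 w [442.3  84.9] ends mid [439.8  84.2] len 72.1 yaw -0.02
br scene px [373.2 310.1] 129 w [443.6 198.6] ends mid [430.2 199.6] len 76.8 yaw -0.295
```

View pics/s1.png

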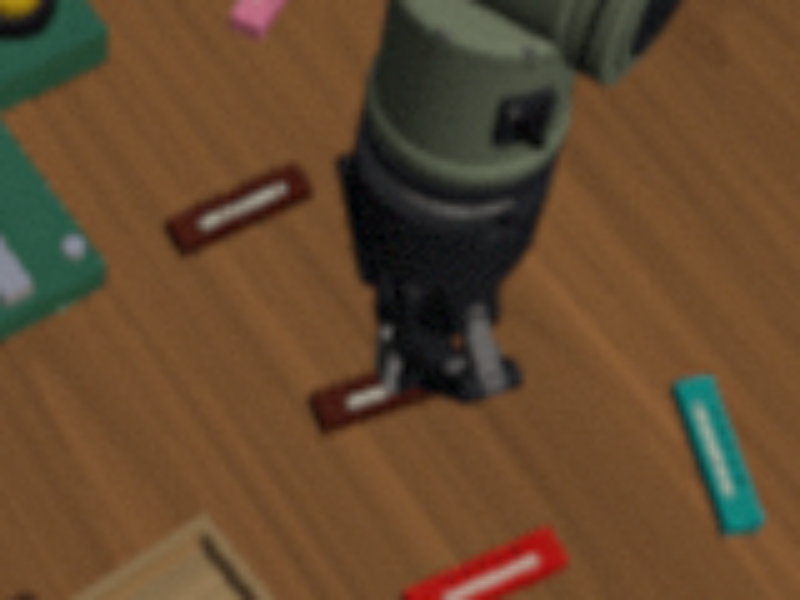

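```bash
python3 - <<'E'
from h import *
d=np.load("s1.npz"); p=d["p"]
print(pix("scene",(.43,.1997,.0123)),pix("scene",(.43,.1997,.004)),pix("scene",(.43,.1997,.1)))
cam=camera_params("scene")
roi=(362,285,412,318)
c=cloud("scene",d["d"],roi).reshape(33,50,3)*1e3
for r in range(12,32,2): print(r+285,[("%d/%d/%d"%tuple(c[r,k])) for k in range(0,50,4)])
cv2.imwrite("pics/s1b.png",cv2.resize(p[270:325,350:425],(750,550),interpolation=cv2.INTER_CUBIC)[:,:,::-1])
T,D=read_camera("top"); cv2.imwrite("pics/t1.png",cv2.resize(T[225:305,230:340],(770,560),interpolation=cv2.INTER_CUBIC)[:,:,::-1])
E
```

```text
[378.64962787 307.71238198] [378.20713566 309.52131823] [383.71669702 286.99788139]Traceback (most recent call last):
  File "<stdin>", line 6, in <module>
ValueError: cannot reshape array of size 4926 into shape (33,50,3)
```

```bash
python3 - <<'E'
from h import *
d=np.load("s1.npz"); p=d["p"]
c=cloud("scene",np.maximum(d["d"],1e-3),(362,285,412,318)).reshape(33,50,3)*1e3
for r in range(14,32,2): print(r+285,[("%d/%d/%d"%tuple(c[r,k])) for k in range(0,50,4)])
cv2.imwrite("pics/s1b.png",cv2.resize(p[270:325,350:425],(750,550),interpolation=cv2.INTER_CUBIC)[:,:,::-1])
E
```

```text
299 ['444/157/-1', '436/160/-3', '429/166/0', '421/171/0', '444/206/73', '441/214/82', '435/219/85', '428/223/85', '441/244/129', '435/248/129', '365/202/0', '356/205/-3', '349/211/0']
301 ['448/162/1', '441/167/2', '432/171/0', '424/175/1', '441/204/58', '439/213/72', '439/223/87', '432/228/87', '441/245/122', '437/251/128', '426/252/120', '360/210/0', '354/216/1']
303 ['451/166/0', '441/169/-2', '433/174/-2', '426/179/-1', '440/204/51', '444/219/76', '448/233/102', '447/243/116', '442/248/120', '438/254/125', '430/257/123', '365/216/2', '355/218/-2']
305 ['452/169/-2', '445/174/-1', '443/184/12', '435/189/13', '439/204/40', '448/224/79', '447/234/94', '449/246/115', '447/254/125', '439/257/123', '432/260/121', '366/218/-2', '359/223/0']
307 ['455/174/-1', '453/184/12', '445/189/13', '437/192/11', '438/205/33', '434/213/41', '448/236/89', '450/248/111', '449/257/124', '441/259/121', '434/262/119', '371/223/1', '361/227/-1']
309 ['463/183/11', '455/188/10', '448/193/12', '440/197/12', '433/201/12', '424/204/9', '413/206/1', '450/249/104', '450/259/120', '388/218/-1', '380/222/0', '374/228/1', '364/231/-1']
311 ['462/183/0', '458/192/12', '450/196/10', '443/201/12', '433/203/6', '421/204/-3', '413/208/-3', '407/214/0', '399/218/0', '391/222/-1', '384/227/0', '376/231/0', '368/235/0']
313 ['464/187/0', '461/196/11', '453/200/11', '441/201/0', '433/204/0', '426/209/0', '418/213/0', '410/217/0', '403/223/2', '394/226/-1', '386/230/-1', '378/234/-2', '371/239/0']
315 ['466/191/-1', '462/199/7', '452/201/2', '442/203/-3', '435/208/-2', '427/212/-1', '418/215/-5', '412/221/0', '404/225/-2', '396/230/-2', '389/234/-2', '381/238/-2', '374/243/-1']
```

View pics/s1b.png

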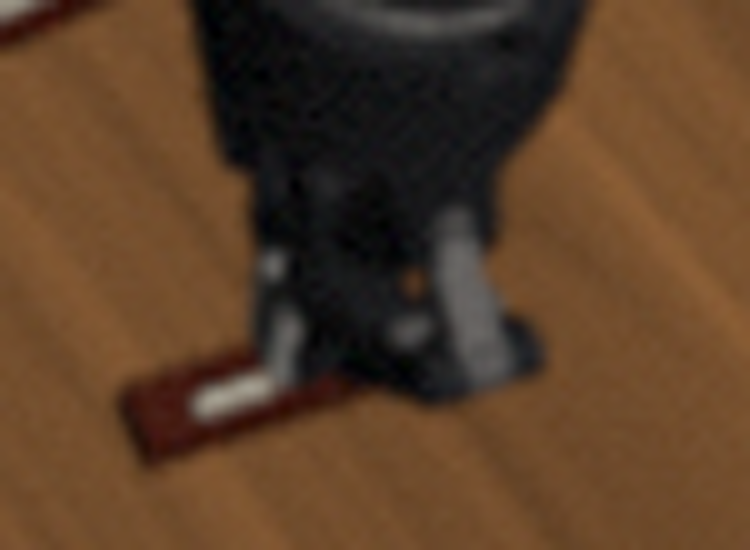

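The zoom shows the gripper standing over the bridge at crop (300,390) with closed fingers. I'll raise it and re-measure the bridge.

Call:
move_arm --plan '[{"dp": [0, 0, -1], "roll": 0}, {"dp": [0, 0, -1], "roll": 0}, {"dp": [0, 0, -1], "roll": 0}, {"dp": [0, 0, -1], "roll": 0}, {"dp": [0, 0, 0], "roll": 0}]'

```text
t: 3.25
eef_pos: [0.432, 0.2006, 0.1151]
orientation: [[-0.988, 0.156, 0.007], [0.156, 0.988, 0.003], [-0.006, 0.004, -1.0]]
contact_force: [-0.1, 0.1, 0.7]
gripper_width: 0.0001
gripper_force: 0.0
```

```bash
python3 - <<'E'
from h import *
S,D=read_camera("scene");np.savez("s2.npz",p=S,d=D)
report("scene",S,(320,240,420,340),white,.013,"saddle",6);report("scene",S,(320,240,420,340),dark,.012,"br",30)
T,D2=read_camera("top")
print(pix("scene",(.43,.1997,.112)),pix("scene",(.43,.1997,.104)))
a=cv2.resize(S[230:330,340:440],(560,560),interpolation=cv2.INTER_CUBIC)
c=cloud("scene",np.maximum(D,1e-3),(362,255,412,318)).reshape(63,50,3)*1e3
g=c[(c[...,2]>15)&(c[...,2]<250)&(abs(c[...,0]-430)<25)]
for z in range(70,200,8):
    q=g[(g[:,2]>=z)&(g[:,2]<z+8)]
    if len(q): print(z,len(q),q[:,:2].min(0).round(),q[:,:2].max(0).round())
cv2.imwrite("pics/s2.png",a[:,:,::-1])
E
```

```text
saddle scene px [348.3 270.7] 25 w [436.7  84.3] ends mid [435.9  84.3] len 40.9 yaw -0.026
saddle scene px [378.4 307.1] 31 w [429.9 198.4] ends mid [429.5 198.4] len 41.6 yaw -0.163
br scene px [377.  254.8] 32 w [351.8  78.9] ends mid [351.3  77.2] len 85.1 yaw 1.257
br scene px [346.2 272.2] 141 w [442.8  85. ] ends mid [439.8  84.2] len 72.1 yaw -0.02
br scene px [376.7 307.8] 175 w [433.7 197.6] ends mid [432.4 198.1] len 72.9 yaw -0.145
[384.47096785 283.91437434] [383.96635973 285.97724439]
126 1 [439. 206.] [439. 206.]
134 14 [434. 188.] [445. 214.]
142 25 [433. 187.] [444. 215.]
150 20 [437. 195.] [444. 215.]
158 24 [437. 187.] [444. 215.]
166 12 [440. 193.] [445. 212.]
174 33 [421. 168.] [449. 226.]
182 90 [424. 171.] [450. 235.]
190 32 [427. 175.] [451. 241.]
198 53 [438. 184.] [452. 247.]
```

View pics/s2.png

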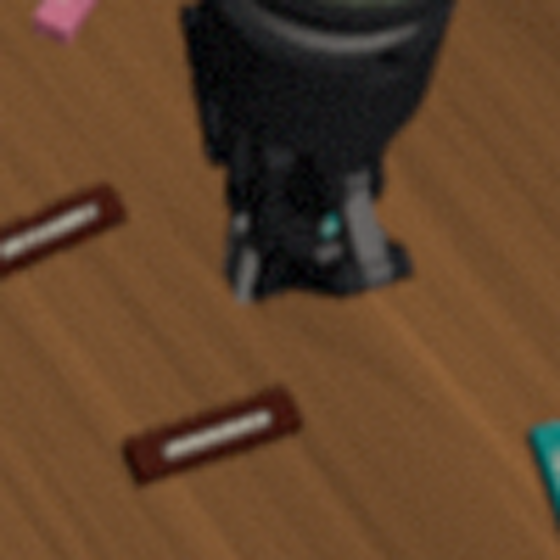

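```bash
python3 - <<'E'
from h import *
print(read_state()["eef_pos"])
for z in (.104,.115,.125,.135):
    print(z,[((pix("scene",(.432+a,.2005+b,z))-[340,230])*5.6).round() for a,b in((.011,-.014),(.011,.014),(-.011,.014))])
d=np.load("s2.npz"); D=d["d"]; c=cloud("scene",np.maximum(D,1e-3),(380,274,412,288)).reshape(14,32,3)*1e3
for r in range(2,14): print(r+274,[("%d/%d/%d"%tuple(c[r,k])) for k in range(0,32,3)])
E
```

```text
[0.42982475 0.19959732 0.11213732]
0.104 [array([196., 301.]), array([240., 359.]), array([290., 333.])]
0.115 [array([200., 285.]), array([244., 344.]), array([294., 318.])]
0.125 [array([203., 271.]), array([248., 329.]), array([298., 303.])]
0.135 [array([206., 256.]), array([251., 314.]), array([302., 288.])]
276 ['442/194/144', '444/204/158', '440/208/162', '447/222/185', '448/230/197', '450/239/210', '450/246/220', '448/250/225', '444/254/226', '440/257/227', '434/258/225']
277 ['443/196/143', '443/204/155', '440/208/158', '449/224/186', '448/231/196', '449/239/207', '450/247/219', '451/254/229', '445/255/226', '440/258/226', '435/260/224']
278 ['443/197/141', '443/205/153', '441/210/158', '449/225/185', '447/231/191', '450/241/207', '452/248/218', '451/254/226', '446/257/226', '441/259/225', '435/261/223']
279 ['442/196/135', '443/205/149', '440/210/154', '449/226/181', '449/233/191', '450/241/204', '450/248/213', '452/256/226', '446/258/224', '441/260/222', '437/263/223']
280 ['380/135/-1', '443/206/146', '442/212/154', '436/215/153', '448/233/188', '450/242/202', '452/250/21
[... 456 characters left out ...]
156/0', '355/160/0', '348/162/0', '342/166/0', '334/168/-3', '329/173/-1', '325/177/1']
284 ['387/145/1', '378/146/-4', '374/151/0', '367/154/-2', '362/158/0', '356/161/0', '350/165/0', '344/169/0', '339/172/1', '331/175/-1', '326/179/0']
285 ['387/146/-1', '381/150/-1', '376/153/0', '368/155/-3', '362/159/-3', '356/162/-2', '352/168/1', '344/169/-2', '337/172/-4', '333/177/-1', '326/180/-1']
286 ['390/150/1', '384/153/1', '378/156/0', '371/159/0', '366/163/0', '358/165/-2', '353/169/-1', '347/172/0', '341/176/0', '335/180/1', '329/183/0']
287 ['391/151/0', '385/155/0', '377/156/-3', '372/161/-1', '367/165/0', '359/167/-2', '354/171/-2', '348/174/-2', '344/180/3', '335/181/-2', '330/185/-1']
```

Call:
move_arm --plan '[{"dp": [0, 0, 1], "roll": 0}, {"dp": [0, 0, 1], "roll": 0}, {"dp": [0, 0, 1], "roll": 0}, {"dp": [0, 0, 1], "roll": 0}, {"dp": [0, -0.05, 0.5], "roll": 0}, {"dp": [0, 0, 0.2], "roll": 0}, {"dp": [0, 0, 0], "roll": 0}, {"dp": [0, 0, 0], "roll": 0}]' --hand -0.2

```text
t: 4.15
eef_pos: [0.4299, 0.1985, -0.0054]
orientation: [[-0.988, 0.156, 0.0], [0.156, 0.988, 0.0], [-0.0, 0.0, -1.0]]
contact_force: [0.4, 0.0, 1.3]
gripper_width: 0.0343
gripper_force: 0.0
```

```bash
cat > tip.py <<'E'
from h import *
s=read_state(); p=s["eef_pos"]*1e3; S,D=read_camera("scene"); print(p.round(1),s["contact_force"].round(1),s["gripper_width"])
c=cloud("scene",D,(0,0,640,480))*1e3
k=(abs(c[:,0]-p[0])<25)&(abs(c[:,1]-p[1])<70)&(c[:,2]<p[2]+60)&(c[:,2]>14)
g=c[k]
for z in range(14,int(p[2])+60,5):
    q=g[(g[:,2]>=z)&(g[:,2]<z+5)]
    if len(q): print(z,len(q),q[:,:2].min(0).round(),q[:,:2].max(0).round())
E
python3 tip.py
```

```text
[429.9 198.5  -5.4] [0.4 0.  1.3] 0.03430027364937588
14 12 [423. 181.] [451. 221.]
19 16 [424. 175.] [445. 226.]
24 14 [424. 177.] [446. 230.]
29 17 [426. 178.] [444. 230.]
34 18 [424. 168.] [445. 228.]
39 17 [424. 176.] [445. 228.]
44 11 [426. 175.] [445. 227.]
49 12 [429. 174.] [441. 228.]
```

Call:
move_arm --plan '[{"dp": [0, 0, 0.2], "roll": 0}, {"dp": [0, 0, 0.16], "roll": 0}, {"dp": [0, 0, 0], "roll": 0}]'

```text
t: 4.5
eef_pos: [0.4293, 0.1983, -0.0148]
orientation: [[-0.988, 0.156, -0.001], [0.156, 0.988, -0.0], [0.001, -0.0, -1.0]]
contact_force: [0.4, 0.3, 0.1]
gripper_width: 0.0339
gripper_force: 0.0
```

Call:
move_arm --plan '[{"dp": [0, 0, 0], "roll": 0}, {"dp": [0, 0, 0], "roll": 0}, {"dp": [0, 0, 0], "roll": 0}, {"dp": [0, 0, 0], "roll": 0}, {"dp": [0, 0, 0], "roll": 0}]' --hand -1

```text
t: 5.0
eef_pos: [0.4298, 0.1984, -0.0142]
orientation: [[-0.988, 0.156, 0.0], [0.156, 0.988, 0.0], [-0.0, 0.0, -1.0]]
contact_force: [0.2, -0.0, 5.1]
gripper_width: 0.016
gripper_force: 60.0
```

Call:
move_arm --plan '[{"dp": [0, 0, -0.5], "roll": 0}, {"dp": [0, 0, -1], "roll": 0}, {"dp": [0, 0, -1], "roll": 0}, {"dp": [0, 0, -1], "roll": 1}, {"dp": [0, 0, -0.5], "roll": 1}, {"dp": [0, 0, 0], "roll": 1}, {"dp": [0, 0, 0], "roll": 1}, {"dp": [0, 0, 0], "roll": 1}, {"dp": [0, 0, 0], "roll": 1}, {"dp": [0, 0, 0], "roll": 1}, {"dp": [0, 0, 0], "roll": 1}, {"dp": [0, 0, 0], "roll": 1}]'

```text
t: 6.2
eef_pos: [0.4295, 0.1983, 0.0852]
orientation: [[-0.324, 0.946, -0.0], [0.946, 0.324, -0.0], [-0.0, -0.0, -1.0]]
contact_force: [-0.5, -0.5, -0.4]
gripper_width: 0.0161
gripper_force: 59.4
```

```bash
python3 go.py 576.7 291.6 86 0.096
```

```text
t 6.2 p [429.5 198.3  85.2] yaw_y 0.329 j6 0.08 F [-0.5 -0.5 -0.4] w 16.1 tilt [-0.0004 -0.0001]
j6-> 0.37 roll 1.95 dp [ 3.15  6.22 -0.03]
j6-> 0.37 roll 1.95 dp [ 3.15  6.22 -0.03]
```

Call:
move_arm --plan '[{"dp": [0, 0, 0], "roll": 0.97}, {"dp": [0, 0, 0], "roll": 0.97}, {"dp": [0.45, 0.89, 0], "roll": 0}, {"dp": [0.45, 0.89, 0], "roll": 0}, {"dp": [0.45, 0.89, 0], "roll": 0}, {"dp": [0.45, 0.89, 0], "roll": 0}, {"dp": [0.45, 0.89, 0], "roll": 0}, {"dp": [0.45, 0.89, 0], "roll": 0}, {"dp": [0.45, 0.88, 0], "roll": 0}, {"dp": [0, 0, 0.8], "roll": 0}, {"dp": [0, 0, 0.8], "roll": 0}, {"dp": [0, 0, 0], "roll": 0}]'

```text
t: 7.4
eef_pos: [0.5742, 0.2915, 0.0421]
orientation: [[-0.101, 0.995, -0.006], [0.995, 0.101, -0.003], [-0.002, -0.007, -1.0]]
contact_force: [-0.5, 0.2, -1.1]
gripper_width: 0.0159
gripper_force: 59.4
```

```bash
python3 - <<'E'
from h import *
S,D=read_camera("scene"); T,E=read_camera("top"); s=read_state(); print(s["eef_pos"],s["contact_force"])
a=cv2.resize(S[300:470,240:440],(660,560),interpolation=cv2.INTER_CUBIC)
cv2.imwrite("pics/s3.png",a[:,:,::-1])
P=cloud("scene",D,(255,330,395,460)); q=P[(P[:,2]>.02)&(P[:,2]<.028)]; print(len(q),cv2.minAreaRect((q[:,:2]*1e3).astype(np.float32)))
E
python3 go.py 576.7 291.6 -7.5 0.096
```

```text
[0.5761835  0.29237365 0.04516122] [0.36283372 0.24533554 0.44896723]
919 ((624.593505859375, 295.911376953125), (191.2345733642578, 151.84620666503906), 5.560949802398682)
t 7.5 p [576.2 292.4  45.2] yaw_y 0.102 j6 0.35 F [0.4 0.2 0.4] w 15.7 tilt [-0.0009 -0.0004]
j6-> 0.37 roll 0.05 dp [-0.03  0.02  2.11]
j6-> 0.37 roll 0.05 dp [-0.03  0.02  2.11]
```

View pics/s3.png

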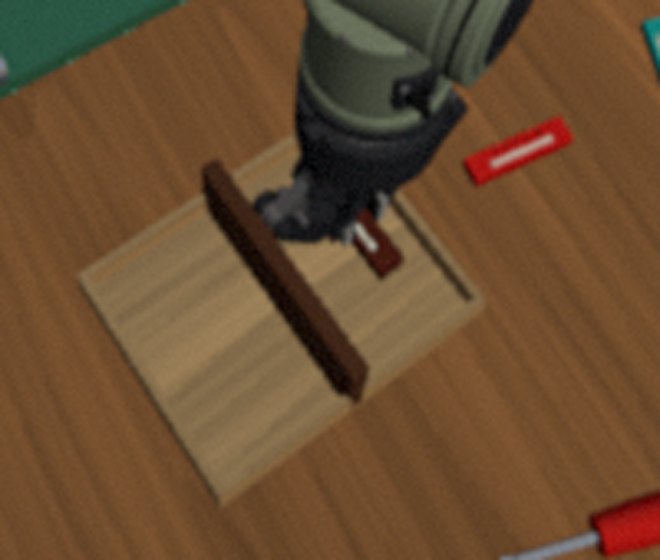

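Call:
move_arm --plan '[{"dp": [0, -0.34, 0], "roll": 0.05}, {"dp": [0, 0, 0.6], "roll": 0}, {"dp": [0, 0, 0.6], "roll": 0}, {"dp": [0, 0, 0.5], "roll": 0}, {"dp": [0, 0, 0.3], "roll": 0}, {"dp": [0, 0, 0.1], "roll": 0}, {"dp": [0, 0, 0], "roll": 0}, {"dp": [0, 0, 0], "roll": 0}]'

```text
t: 8.3
eef_pos: [0.5684, 0.2918, -0.0064]
orientation: [[-0.095, 0.995, 0.001], [0.995, 0.095, 0.001], [0.0, 0.001, -1.0]]
contact_force: [-0.1, -0.2, -0.7]
gripper_width: 0.0159
gripper_force: 59.4
```

Call:
move_arm --plan '[{"dp": [0, 0, 0], "roll": 0}, {"dp": [0, 0, 0], "roll": 0}, {"dp": [0, 0, 0], "roll": 0}]' --hand -0.4

```text
t: 8.6
eef_pos: [0.5681, 0.2918, -0.0066]
orientation: [[-0.095, 0.995, 0.001], [0.995, 0.095, 0.0], [0.0, 0.001, -1.0]]
contact_force: [-0.2, 0.5, -0.7]
gripper_width: 0.0259
gripper_force: 0.0
```

Call:
move_arm --plan '[{"dp": [0, 0, -0.4], "roll": 0}, {"dp": [0, 0, -1], "roll": 0}, {"dp": [0, 0, -1], "roll": 0}, {"dp": [0, 0, -1], "roll": 0}, {"dp": [0, 0, -0.8], "roll": 0}, {"dp": [0, 0, 0], "roll": 0}]'

```text
t: 9.2
eef_pos: [0.57, 0.2927, 0.1022]
orientation: [[-0.096, 0.995, 0.007], [0.995, 0.095, 0.003], [0.003, 0.007, -1.0]]
contact_force: [0.4, 0.6, 0.1]
gripper_width: 0.0257
gripper_force: 0.0
```

```bash
python3 go.py 437 84.2 80 1.535
```

```text
t 9.2 p [570.  292.7 102.2] yaw_y 0.096 j6 0.36 F [0.4 0.6 0.1] w 25.7 tilt [0.007  0.0035]
j6-> 1.8 roll 14.19 dp [-5.02  8.53  0.89]
j6-> -1.34 roll -11.99 dp [ 5.02 -8.53  0.89]
j6-> -1.34 roll -11.99 dp [ 5.02 -8.53  0.89]
```

Call:
move_arm --plan '[{"dp": [0, 0, 0], "roll": -1}, {"dp": [0, 0, 0], "roll": -1}, {"dp": [0, 0, 0], "roll": -1}, {"dp": [0, 0, 0], "roll": -1}, {"dp": [0, 0, 0], "roll": -1}, {"dp": [0, 0, 0], "roll": -1}, {"dp": [0, 0, 0], "roll": -1}, {"dp": [0, 0, 0], "roll": -1}, {"dp": [0, 0, 0], "roll": -1}, {"dp": [0, 0, 0], "roll": -1}, {"dp": [0, 0, 0], "roll": -1}, {"dp": [0, 0, 0], "roll": -1}]' --hand -0.1

```text
t: 10.4
eef_pos: [0.5674, 0.2914, 0.0971]
orientation: [[-1.0, 0.03, -0.001], [0.03, 1.0, -0.001], [0.001, -0.001, -1.0]]
contact_force: [0.7, -0.5, 0.3]
gripper_width: 0.0382
gripper_force: 0.0
```

Call:
move_arm --plan '[{"dp": [0.56, -0.95, 0], "roll": 0}, {"dp": [0.56, -0.95, 0], "roll": 0}, {"dp": [0.56, -0.95, 0], "roll": 0}, {"dp": [0.56, -0.95, 0], "roll": 0}, {"dp": [0.56, -0.95, 0], "roll": 0}, {"dp": [0.56, -0.95, 0], "roll": 0}, {"dp": [0.56, -0.95, 0], "roll": 0}, {"dp": [0.55, -0.94, 0], "roll": 0}, {"dp": [0.55, -0.94, 0], "roll": 0}, {"dp": [0, 0, 0], "roll": 0}, {"dp": [0, 0, 0], "roll": 0}]'

```text
t: 11.5
eef_pos: [0.435, 0.0828, 0.0979]
orientation: [[-0.999, 0.036, 0.0], [0.036, 0.999, 0.0], [-0.0, 0.0, -1.0]]
contact_force: [0.5, 0.0, -0.1]
gripper_width: 0.0383
gripper_force: 0.0
```

```bash
python3 - <<'E'
from h import *
S,D=read_camera("scene"); T,E=read_camera("top"); np.savez("s4.npz",S=S,T=T,D=D,E=E)
report("scene",S,(320,240,420,340),white,.013,"saddle",6);report("scene",S,(320,240,420,340),dark,.012,"br",30)
report("top",T,(205,165,330,290),white,.018,"saddleT",6)
E
python3 go.py 437 84.2 -14.5 1.535
```

```text
saddle scene px [394.8 265.2] 21 w [332.8 125. ] ends mid [332.8 124.7] len 37.3 yaw 1.475
saddle scene px [348.5 270.5] 28 w [436.   84.1] ends mid [435.9  84.3] len 40.9 yaw -0.026
br scene px [346.5 272.2] 129 w [442.1  85.3] ends mid [439.9  84.5] len 72.0 yaw -0.015
saddleT top px [319.1 172.7] 86 w [719.5  60.1] ends mid [718.5  58.8] len 57.4 yaw 1.541
saddleT top px [240.9 222.4] 16 w [571.7 295.8] ends mid [571.9 295.6] len 41.8 yaw 1.671
saddleT top px [328.2 223.9] 12 w [560.1  35.7] ends mid [559.8  36.5] len 12.2 yaw 3.121
saddleT top px [288.1 275.5] 18 w [408.7 156.2] ends mid [410.8 156.2] len 23.4 yaw -2.831
saddleT top px [328.4 273.7] 9 w [411.2  38.3] ends mid [411.9  38.4] len 15.6 yaw -2.967
saddleT top px [284.9 284.9] 11 w [381.3 165.7] ends mid [382.5 165.7] len 21.3 yaw -2.952
saddleT top px [280.2 285.5] 10 w [379.9 179.5] ends mid [379.9 180. ] len 14.6 yaw 3.137
t 11.6 p [435.8  83.5  98. ] yaw_y 1.536 j6 -1.37 F [-0.2  0.   0.8] w 38.6 tilt [0.0008 0.0004]
j6-> 1.8 roll 26.19 dp [ 0.05 -0.03  4.5 ]
j6-> -1.34 roll 0.01 dp [-0.05  0.03  4.5 ]
j6-> -1.34 roll 0.01 dp [-0.05  0.03  4.5 ]
```

Call:
move_arm --plan '[{"dp": [-0.03, 0.03, 1], "roll": 0}, {"dp": [0, 0, 1], "roll": 0}, {"dp": [0, 0, 1], "roll": 0}, {"dp": [0, 0, 0.8], "roll": 0}, {"dp": [0, 0, 0.4], "roll": 0}, {"dp": [0, 0, 0.2], "roll": 0}, {"dp": [0, 0, 0.07], "roll": 0}, {"dp": [0, 0, 0], "roll": 0}]'

```text
t: 12.4
eef_pos: [0.4364, 0.0839, -0.0134]
orientation: [[-0.999, 0.035, 0.001], [0.035, 0.999, 0.0], [-0.001, 0.0, -1.0]]
contact_force: [-0.5, 0.4, 0.1]
gripper_width: 0.0385
gripper_force: 0.0
```

Call:
move_arm --plan '[{"dp": [0, 0, 0], "roll": 0}, {"dp": [0, 0, 0], "roll": 0}, {"dp": [0, 0, 0], "roll": 0}, {"dp": [0, 0, 0], "roll": 0}, {"dp": [0, 0, -0.5], "roll": 0}, {"dp": [0, 0, -1], "roll": 0}, {"dp": [0, 0, -1], "roll": 0}, {"dp": [0, 0, -1], "roll": 0}, {"dp": [0, 0, -0.5], "roll": 0}, {"dp": [0, 0, 0], "roll": 1}, {"dp": [0, 0, 0], "roll": 1}, {"dp": [0, 0, 0], "roll": 1}]' --hand -1

```text
t: 13.6
eef_pos: [0.4358, 0.0836, 0.0867]
orientation: [[-0.921, 0.39, 0.001], [0.39, 0.921, 0.0], [-0.001, 0.001, -1.0]]
contact_force: [0.2, -0.6, -0.5]
gripper_width: 0.0158
gripper_force: 58.7
```

Call:
move_arm --plan '[{"dp": [0, 0, 0], "roll": 1}, {"dp": [0, 0, 0], "roll": 1}, {"dp": [0, 0, 0], "roll": 1}, {"dp": [0, 0, 0], "roll": 1}, {"dp": [0, 0, 0], "roll": 1}, {"dp": [0, 0, 0], "roll": 1}, {"dp": [0, 0, 0], "roll": 1}, {"dp": [0, 0, 0], "roll": 1}, {"dp": [0, 0, 0], "roll": 1}, {"dp": [0, 0, 0], "roll": 0}]'

```text
t: 14.6
eef_pos: [0.4357, 0.0836, 0.0865]
orientation: [[-0.096, 0.995, 0.0], [0.995, 0.096, 0.0], [0.0, 0.001, -1.0]]
contact_force: [-0.1, 0.5, 0.3]
gripper_width: 0.0155
gripper_force: 58.7
```

```bash
python3 go.py 681 302 86 0.096
```

```text
t 14.6 p [435.7  83.6  86.5] yaw_y 0.096 j6 0.07 F [-0.1  0.5  0.3] w 15.5 tilt [0.0005 0.0002]
j6-> 0.32 roll -0.0 dp [ 7.75 10.6   0.02]
j6-> 0.32 roll -0.0 dp [ 7.75 10.6   0.02]
```

Call:
move_arm --plan '[{"dp": [0.71, 0.97, 0], "roll": 0}, {"dp": [0.71, 0.97, 0], "roll": 0}, {"dp": [0.71, 0.97, 0], "roll": 0}, {"dp": [0.71, 0.97, 0], "roll": 0}, {"dp": [0.71, 0.97, 0], "roll": 0}, {"dp": [0.71, 0.97, 0], "roll": 0}, {"dp": [0.7, 0.96, 0], "roll": 0}, {"dp": [0.7, 0.96, 0], "roll": 0}, {"dp": [0.7, 0.96, 0], "roll": 0}, {"dp": [0.7, 0.96, 0], "roll": 0}, {"dp": [0.7, 0.96, 0], "roll": 0}, {"dp": [0, 0, 0.5], "roll": 0}]'

```text
t: 15.8
eef_pos: [0.685, 0.3051, 0.0749]
orientation: [[-0.099, 0.995, 0.006], [0.995, 0.099, 0.003], [0.003, 0.007, -1.0]]
contact_force: [0.0, -0.7, 0.5]
gripper_width: 0.0158
gripper_force: 58.8
```

```bash
python3 go.py 681 302 -7.5 0.096
```

```text
t 15.8 p [685.  305.1  74.9] yaw_y 0.1 j6 0.3 F [ 0.  -0.7  0.5] w 15.8 tilt [0.0063 0.0033]
j6-> 0.32 roll 0.03 dp [-0.11 -0.17  3.3 ]
j6-> 0.32 roll 0.03 dp [-0.11 -0.17  3.3 ]
```

Call:
move_arm --plan '[{"dp": [0, 0, 0], "roll": 0}, {"dp": [0, 0, 0.8], "roll": 0}, {"dp": [0, 0, 0.8], "roll": 0}, {"dp": [0, 0, 0.7], "roll": 0}, {"dp": [0, 0, 0.5], "roll": 0}, {"dp": [0, 0, 0.3], "roll": 0}, {"dp": [0, 0, 0.14], "roll": 0}, {"dp": [0, 0, 0], "roll": 0}, {"dp": [0, 0, 0], "roll": 0}]'

```text
t: 16.7
eef_pos: [0.6821, 0.3023, -0.0063]
orientation: [[-0.096, 0.995, 0.002], [0.995, 0.096, 0.001], [0.001, 0.002, -1.0]]
contact_force: [-0.2, -0.0, -1.0]
gripper_width: 0.016
gripper_force: 58.8
```

Call:
move_arm --plan '[{"dp": [0, 0, 0], "roll": 0}, {"dp": [0, 0, 0], "roll": 0}, {"dp": [0, 0, 0], "roll": 0}, {"dp": [0, 0, -0.4], "roll": 0}, {"dp": [0, 0, -1], "roll": 0}, {"dp": [0, 0, -1], "roll": 0}, {"dp": [0, 0, -1], "roll": 0}, {"dp": [0, 0, -1], "roll": 0}, {"dp": [0, 0, -1], "roll": 0}, {"dp": [0, 0, 0], "roll": 0}]' --hand -0.4

```text
t: 17.7
eef_pos: [0.6839, 0.3031, 0.1336]
orientation: [[-0.095, 0.995, 0.009], [0.995, 0.095, 0.004], [0.003, 0.009, -1.0]]
contact_force: [0.5, -0.1, 0.2]
gripper_width: 0.0255
gripper_force: 0.0
```

```bash
python3 go.py 500 -100 160 0.096; python3 - <<'E'
from h import *
c=np.array([441.6,-156.])
S,D=read_camera("scene"); T,E=read_camera("top")
report("top",T,(205,165,300,290),white,.018,"saddleT",6); report("scene",S,(250,320,400,460),white,.018,"sadS",6)
P=cloud("scene",D,(255,330,395,460)); q=P[(P[:,2]>.02)&(P[:,2]<.028)]; print(len(q),cv2.minAreaRect((q[:,:2]*1e3).astype(np.float32)))
# handle top
for n,d,p,r in(("top",E,T,(380,230,400,252)),("scene",D,S,(272,175,300,205))):
    k=max(comps(p,r,red),key=lambda k:k[1])[3]; d2=np.where(k,d,0); q=cloud(n,d2,(0,0,640,480))*1e3; print(n,len(q)); t=q[q[:,2]>120]; t=t[np.hypot(*(t[:,:2]-c).T)<70]
    print(n,len(t),t.mean(0).round(1),cv2.minAreaRect(t[:,:2].astype(np.float32)))
E
```

```text
t 17.7 p [683.9 303.1 133.6] yaw_y 0.096 j6 0.31 F [ 0.5 -0.1  0.2] w 25.5 tilt [0.0089 0.0039]
j6-> -0.29 roll -0.0 dp [-15.34  -8.87  -1.06]
j6-> -0.29 roll -0.0 dp [-15.34  -8.87  -1.06]
saddleT top px [207.3 175. ] 29 w [722.4 399.3] ends mid [718.9 398.4] len 22.6 yaw -1.885
sadS scene px [346.9 374.4] 37 w [572.7 295.2] ends mid [572.7 295.1] len 41.2 yaw 1.672
sadS scene px [299.7 408.1] 41 w [686.  306.8] ends mid [686.  305.7] len 41.0 yaw 1.667
785 ((624.3653564453125, 296.2508544921875), (191.36019897460938, 150.580810546875), 5.466789722442627)
top 59
top 50 [ 483.6 -137.5  125.4] ((483.5502624511719, -137.24752807617188), (25.154544830322266, 15.30092716217041), 24.884653091430664)
scene 37
scene 34 [ 486.2 -138.4  123.4] ((485.4940185546875, -138.2099151611328), (23.50128746032715, 9.775664329528809), 26.061599731445312)
```

```bash
python3 go.py 484.5 -137.7 150 -1.126
```

```text
t 17.8 p [681.7 302.2 128.7] yaw_y 0.096 j6 0.31 F [-0.9 -0.5  0.1] w 25.3 tilt [0.0014 0.0007]
j6-> -2.29 roll -16.0 dp [ 14.69 -12.49  -0.85]
j6-> 0.85 roll 10.18 dp [-14.69  12.49  -0.85]
j6-> -2.29 roll -16.0 dp [ 14.69 -12.49  -0.85]
j6-> 0.85 roll 10.18 dp [-14.69  12.49  -0.85]
```

Call:
move_arm --plan '[{"dp": [0, 0, -0.5], "roll": 1}, {"dp": [0, 0, -0.35], "roll": 1}, {"dp": [0, 0, 0], "roll": 1}, {"dp": [0, 0, 0], "roll": 1}, {"dp": [0, 0, 0], "roll": 1}, {"dp": [0, 0, 0], "roll": 1}, {"dp": [0, 0, 0], "roll": 1}, {"dp": [0, 0, 0], "roll": 1}, {"dp": [0, 0, 0], "roll": 1}, {"dp": [0, 0, 0], "roll": 1}, {"dp": [0, 0, 0], "roll": 0.18}]'

```text
t: 18.9
eef_pos: [0.6807, 0.3018, 0.147]
orientation: [[0.903, 0.429, -0.003], [0.429, -0.903, -0.001], [-0.003, -0.0, -1.0]]
contact_force: [-0.1, 0.0, 0.3]
gripper_width: 0.0254
gripper_force: 0.0
```

Call:
move_arm --plan '[{"dp": [-0.98, 0.833, 0], "roll": 0}, {"dp": [-0.98, 0.833, 0], "roll": 0}, {"dp": [-0.98, 0.833, 0], "roll": 0}, {"dp": [-0.98, 0.833, 0], "roll": 0}, {"dp": [-0.98, 0.833, 0], "roll": 0}, {"dp": [-0.98, 0.833, 0], "roll": 0}, {"dp": [-0.98, 0.833, 0], "roll": 0}, {"dp": [-0.98, 0.833, 0], "roll": 0}, {"dp": [-0.98, 0.833, 0], "roll": 0}, {"dp": [-0.98, 0.833, 0], "roll": 0}, {"dp": [-0.98, 0.833, 0], "roll": 0}, {"dp": [-0.98, 0.833, 0], "roll": 0}]'

```text
t: 20.1
eef_pos: [0.5224, -0.051, 0.1482]
orientation: [[0.902, 0.432, -0.002], [0.432, -0.902, 0.0], [-0.001, -0.001, -1.0]]
contact_force: [-0.1, -0.8, -0.4]
gripper_width: 0.0256
gripper_force: 0.0
```

Call:
move_arm --plan '[{"dp": [-0.98, 0.83, 0], "roll": 0}, {"dp": [-0.98, 0.83, 0], "roll": 0}, {"dp": [-0.97, 0.83, 0], "roll": 0}, {"dp": [0, 0, 0], "roll": 0}, {"dp": [0, 0, 0], "roll": 0}]' --hand -0.35

```text
t: 20.6
eef_pos: [0.4839, -0.1378, 0.1485]
orientation: [[0.903, 0.43, -0.001], [0.43, -0.903, 0.001], [-0.0, -0.001, -1.0]]
contact_force: [-0.4, 0.6, -0.4]
gripper_width: 0.0276
gripper_force: 0.0
```

```bash
python3 go.py 484.5 -137.7 76 -1.126
```

```text
t 20.6 p [ 483.9 -137.8  148.5] yaw_y -1.127 j6 0.83 F [-0.4  0.6 -0.4] w 27.6 tilt [-0.0008  0.0009]
j6-> -2.29 roll -26.18 dp [-0.03 -0.01  2.9 ]
j6-> 0.85 roll -0.0 dp [0.03 0.01 2.9 ]
j6-> -2.29 roll -26.18 dp [-0.03 -0.01  2.9 ]
j6-> 0.85 roll -0.0 dp [0.03 0.01 2.9 ]
```

Call:
move_arm --plan '[{"dp": [0.03, 0, 0.6], "roll": 0}, {"dp": [0, 0, 0.6], "roll": 0}, {"dp": [0, 0, 0.6], "roll": 0}, {"dp": [0, 0, 0.5], "roll": 0}, {"dp": [0, 0, 0.4], "roll": 0}, {"dp": [0, 0, 0.2], "roll": 0}, {"dp": [0, 0, 0], "roll": 0}]'

```text
t: 21.3
eef_pos: [0.4848, -0.1368, 0.0758]
orientation: [[0.902, 0.431, -0.001], [0.431, -0.902, 0.001], [-0.001, -0.001, -1.0]]
contact_force: [0.1, -1.2, 0.2]
gripper_width: 0.0276
gripper_force: 0.0
```

Call:
move_arm --plan '[{"dp": [0, 0, 0], "roll": 0}, {"dp": [0, 0, 0], "roll": 0}, {"dp": [0, 0, 0], "roll": 0}]' --hand -0.55

```text
t: 21.6
eef_pos: [0.4854, -0.1374, 0.077]
orientation: [[0.903, 0.43, 0.001], [0.43, -0.903, -0.0], [0.001, 0.001, -1.0]]
contact_force: [0.4, 0.8, 0.3]
gripper_width: 0.0193
gripper_force: 0.0
```

Call:
move_arm --plan '[{"dp": [-0.013, -0.216, 0], "roll": -1}, {"dp": [-0.013, -0.216, 0], "roll": -1}, {"dp": [-0.013, -0.216, 0], "roll": -1}, {"dp": [-0.013, -0.216, 0], "roll": -1}, {"dp": [-0.013, -0.216, 0], "roll": -1}, {"dp": [-0.013, -0.216, 0], "roll": -1}, {"dp": [-0.013, -0.216, 0], "roll": -1}, {"dp": [-0.013, -0.216, 0], "roll": -1}, {"dp": [-0.013, -0.216, 0], "roll": -1}, {"dp": [-0.013, -0.216, 0], "roll": -1}, {"dp": [-0.013, -0.216, 0], "roll": -1}, {"dp": [-0.013, -0.216, 0], "roll": -1}]'

```text
t: 22.8
eef_pos: [0.4311, -0.1137, 0.0771]
orientation: [[-0.313, 0.95, 0.002], [0.95, 0.313, 0.0], [-0.0, 0.002, -1.0]]
contact_force: [1.4, 2.1, 0.4]
gripper_width: 0.0191
gripper_force: 0.9
```

```bash
cat > cr.py <<'E'
# crank pose error: go.py-like, relative to circle about C
import numpy as np
from workcell import read_state
C=np.array([443.5,-157.]); s=read_state(); R=s["orientation"]; p=s["eef_pos"]*1e3; d=p[:2]-C
yx=np.arctan2(R[1,0],R[0,0]); phi=np.arctan2(d[1],d[0])
print("t",round(s["t"],2),"p",p.round(1),"r",np.hypot(*d).round(1),"phi",round(phi,3),"toolx-phi",round((yx-phi+np.pi/2)%np.pi-np.pi/2,3),"j6",round(s["joint_positions"][5],2),"Ftool",(R.T@s["contact_force"]).round(1),"w",s["gripper_width"].round(4),"M",s["torque"].round(2))
E
python3 cr.py; python3 - <<'E'
from h import *
T,E=read_camera("top"); S,D=read_camera("scene")
g=[]
q=cloud("top",E,(300,150,400,245))*1e3; k=(abs(q[:,2]-40)<4)&(q[:,0]>540)&(q[:,0]<730); print("plate y max(x 560..600)",np.percentile(q[k][:,1],[1,50,98,99.5]).round(1))
E
```

```text
plate y max(x 560..600) [-105.5  -43.    15.1   29.7]Traceback (most recent call last):
  File "cr.py", line 6, in <module>
    print("t",round(s["t"],2),"p",p.round(1),"r",np.hypot(*d).round(1),"phi",round(phi,3),"toolx-phi",round((yx-phi+np.pi/2)%np.pi-np.pi/2,3),"j6",round(s["joint_positions"][5],2),"Ftool",(R.T@s["contact_force"]).round(1),"w",s["gripper_width"].round(4),"M",s["torque"].round(2))
                                                                                                                                                                                                                                  ^^^^^^^^^^^^^^^^^^^^^^^^
AttributeError: 'float' object has no attribute 'round'
```

Call:
move_arm --plan '[{"dp": [-0.013, -0.216, 0], "roll": -1}, {"dp": [-0.013, -0.216, 0], "roll": -1}, {"dp": [-0.013, -0.216, 0], "roll": -1}, {"dp": [-0.013, -0.216, 0], "roll": -1}, {"dp": [-0.013, -0.216, 0], "roll": -1}, {"dp": [-0.013, -0.216, 0], "roll": -1}, {"dp": [-0.013, -0.216, 0], "roll": -1}, {"dp": [-0.013, -0.216, 0], "roll": -1}, {"dp": [-0.013, -0.216, 0], "roll": -1}, {"dp": [-0.013, -0.216, 0], "roll": -1}, {"dp": [-0.013, -0.216, 0], "roll": -1}, {"dp": [-0.013, -0.216, 0], "roll": -1}]'

```text
t: 24.1
eef_pos: [0.3991, -0.1647, 0.0764]
orientation: [[-0.983, -0.184, -0.002], [-0.184, 0.983, 0.001], [0.002, 0.002, -1.0]]
contact_force: [-1.0, 1.8, 0.2]
gripper_width: 0.0193
gripper_force: 0.9
```

```bash
sed -i 's/s\["gripper_width"\].round(4)/round(s["gripper_width"]*1e3,1)/' cr.py; python3 cr.py
```

```text
t 24.1 p [ 399.1 -164.7   76.4] r 45.0 phi -2.971 toolx-phi 0.014 j6 -2.17 Ftool [ 0.7  1.9 -0.2] w 19.3 M [ 0.27  0.27 -0.01]
```

Call:
move_arm --plan '[{"dp": [0, 0, -0.5], "roll": 0}, {"dp": [0, 0, -1], "roll": 0}, {"dp": [0, 0, -0.7], "roll": 0}, {"dp": [0, 0, 0], "roll": 1}, {"dp": [0, 0, 0], "roll": 1}, {"dp": [0, 0, 0], "roll": 1}, {"dp": [0, 0, 0], "roll": 1}, {"dp": [0, 0, 0], "roll": 1}, {"dp": [0, 0, 0], "roll": 1}, {"dp": [0, 0, 0], "roll": 1}, {"dp": [0, 0, 0], "roll": 1}, {"dp": [0, 0, 0], "roll": 1}]' --hand -0.35

```text
t: 25.3
eef_pos: [0.4001, -0.1651, 0.1317]
orientation: [[-0.618, 0.786, 0.0], [0.786, 0.618, -0.0], [-0.0, 0.0, -1.0]]
contact_force: [-0.4, -0.0, -1.1]
gripper_width: 0.0274
gripper_force: 0.0
```

Call:
move_arm --plan '[{"dp": [0, 0, 0], "roll": 1}, {"dp": [0, 0, 0], "roll": 1}, {"dp": [0, 0, 0], "roll": 1}, {"dp": [0, 0, 0], "roll": 1}, {"dp": [0, 0, 0], "roll": 1}, {"dp": [0, 0, 0], "roll": 1}, {"dp": [0, 0, 0], "roll": 1}, {"dp": [0, 0, 0], "roll": 1}, {"dp": [0, 0, 0], "roll": 1}, {"dp": [0, 0, 0], "roll": 1}, {"dp": [0, 0, 0], "roll": 1}, {"dp": [0, 0, 0], "roll": 1}]'

```text
t: 26.5
eef_pos: [0.4001, -0.1652, 0.1317]
orientation: [[0.699, 0.715, 0.0], [0.715, -0.699, -0.0], [0.0, 0.0, -1.0]]
contact_force: [0.1, 0.2, 0.5]
gripper_width: 0.0279
gripper_force: 0.0
```

Call:
move_arm --plan '[{"dp": [0, 0, 0], "roll": 1}, {"dp": [0, 0, 0], "roll": 1}, {"dp": [0, 0, 0], "roll": 1}, {"dp": [0, 0, 0], "roll": 1}, {"dp": [0, 0, 0], "roll": 1}, {"dp": [0, 0, 0], "roll": 0.18}, {"dp": [0, 0, 0], "roll": 0}, {"dp": [0, 0, 0], "roll": 0}]'

```text
t: 27.3
eef_pos: [0.4, -0.1651, 0.1315]
orientation: [[0.983, 0.183, 0.0], [0.183, -0.983, -0.0], [0.0, 0.0, -1.0]]
contact_force: [0.2, -0.0, 0.8]
gripper_width: 0.028
gripper_force: 0.0
```

```bash
python3 cr.py
```

```text
t 27.3 p [ 400.  -165.1  131.5] r 44.2 phi -2.958 toolx-phi 0.001 j6 0.97 Ftool [ 0.2  0.1 -0.8] w 28.0 M [-0.01 -0.01  0.  ]
```

Lower and continue (tool x now points inward, so the signs flip).

Call:
move_arm --plan '[{"dp": [0, 0, 0.6], "roll": 0}, {"dp": [0, 0, 0.6], "roll": 0}, {"dp": [0, 0, 0.6], "roll": 0}, {"dp": [0, 0, 0.4], "roll": 0}, {"dp": [0, 0, 0], "roll": 0}]'

```text
t: 27.8
eef_pos: [0.3991, -0.1646, 0.0754]
orientation: [[0.983, 0.182, -0.003], [0.182, -0.983, 0.001], [-0.002, -0.002, -1.0]]
contact_force: [-1.1, -0.3, -1.3]
gripper_width: 0.0275
gripper_force: 0.0
```

Call:
move_arm --plan '[{"dp": [0, 0, 0], "roll": 0}, {"dp": [0, 0, 0], "roll": 0}, {"dp": [0.013, 0.216, 0], "roll": -1}, {"dp": [0.013, 0.216, 0], "roll": -1}, {"dp": [0.013, 0.216, 0], "roll": -1}, {"dp": [0.013, 0.216, 0], "roll": -1}, {"dp": [0.013, 0.216, 0], "roll": -1}, {"dp": [0.013, 0.216, 0], "roll": -1}, {"dp": [0.013, 0.216, 0], "roll": -1}, {"dp": [0.013, 0.216, 0], "roll": -1}, {"dp": [0.013, 0.216, 0], "roll": -1}, {"dp": [0.013, 0.216, 0], "roll": -1}]' --hand -0.55

```text
t: 29.0
eef_pos: [0.4356, -0.2011, 0.0769]
orientation: [[0.182, 0.983, -0.001], [0.983, -0.182, 0.0], [-0.0, -0.001, -1.0]]
contact_force: [-2.7, 0.7, -0.6]
gripper_width: 0.0194
gripper_force: 0.8
```

```bash
python3 cr.py; python3 - <<'E'
from h import *
T,E=read_camera("top"); S,D=read_camera("scene")
q=cloud("top",E,(300,150,400,245))*1e3; k=(abs(q[:,2]-40)<4)&(q[:,0]>560)&(q[:,0]<710); print("plate top y",np.percentile(q[k][:,1],[1,50,98,99.5]).round(1))
cv2.imwrite("pics/c5.png",cv2.resize(S[150:340,140:340],(630,598),interpolation=cv2.INTER_CUBIC)[:,:,::-1])
E
```

```text
t 29.0 p [ 435.6 -201.1   76.9] r 44.8 phi -1.748 toolx-phi -0.006 j6 -0.27 Ftool [ 0.2 -2.8  0.6] w 19.4 M [0.15 0.19 0.02]
plate top y [-106.1  -28.9   50.6   54.6]
```

View pics/c5.png

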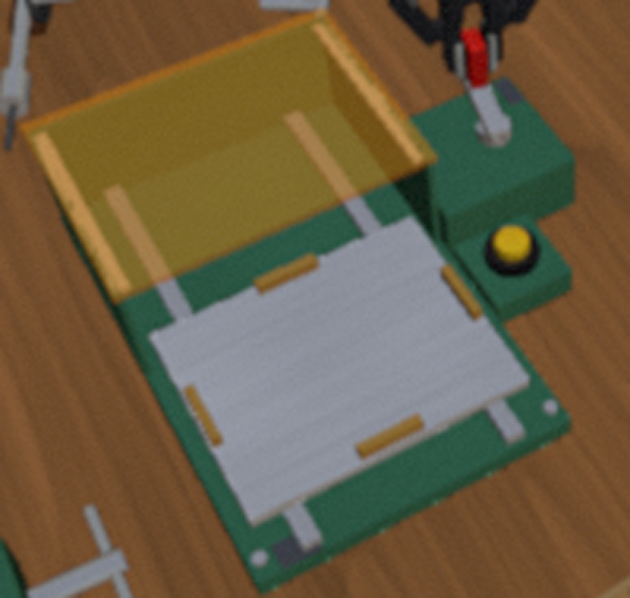

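Call:
move_arm --plan '[{"dp": [0.013, 0.216, 0], "roll": -1}, {"dp": [0.013, 0.216, 0], "roll": -1}, {"dp": [0.013, 0.216, 0], "roll": -1}, {"dp": [0.013, 0.216, 0], "roll": -1}, {"dp": [0.013, 0.216, 0], "roll": -1}, {"dp": [0.013, 0.216, 0], "roll": -1}, {"dp": [0.013, 0.216, 0], "roll": -1}]'

```text
t: 29.8
eef_pos: [0.4707, -0.1924, 0.0766]
orientation: [[-0.609, 0.793, -0.002], [0.793, 0.609, 0.0], [0.001, -0.001, -1.0]]
contact_force: [-2.7, 0.1, -0.0]
gripper_width: 0.0194
gripper_force: 1.1
```

Call:
move_arm --plan '[{"dp": [0.013, 0.216, 0], "roll": -1}, {"dp": [0.013, 0.216, 0], "roll": -1}, {"dp": [0.013, 0.216, 0], "roll": -1}]'

```text
t: 30.1
eef_pos: [0.4817, -0.1806, 0.0767]
orientation: [[-0.849, 0.528, -0.001], [0.528, 0.849, -0.0], [0.001, -0.001, -1.0]]
contact_force: [-2.2, -0.6, -0.1]
gripper_width: 0.0193
gripper_force: 1.1
```

```bash
python3 cr.py; python3 - <<'E'
from h import *
T,E=read_camera("top")
q=cloud("top",E,(300,150,400,245))*1e3; k=(abs(q[:,2]-40)<4)&(q[:,0]>560)&(q[:,0]<710); print("plate top y",np.percentile(q[k][:,1],[1,50,98,99.5]).round(1))
E
```

```text
t 30.1 p [ 481.7 -180.6   76.7] r 44.9 phi -0.554 toolx-phi -0.002 j6 -1.39 Ftool [ 1.6 -1.6  0.1] w 19.3 M [-0.17  0.35  0.02]
plate top y [-105.5  -17.1   67.6   71.8]
```

Call:
move_arm --plan '[{"dp": [0.013, 0.216, 0], "roll": -1}, {"dp": [0.013, 0.216, 0], "roll": -1}, {"dp": [0.013, 0.216, 0], "roll": -1}]'

```text
t: 30.45
eef_pos: [0.4881, -0.166, 0.0768]
orientation: [[-0.981, 0.196, -0.0], [0.196, 0.981, -0.001], [0.0, -0.001, -1.0]]
contact_force: [-1.8, -1.5, -0.2]
gripper_width: 0.019
gripper_force: 1.0
```

Call:
move_arm --plan '[{"dp": [0.006, 0.108, 0], "roll": -0.5}, {"dp": [0.006, 0.108, 0], "roll": -0.5}]'

```text
t: 30.65
eef_pos: [0.489, -0.1606, 0.0768]
orientation: [[-0.997, 0.08, 0.0], [0.08, 0.997, -0.001], [-0.0, -0.001, -1.0]]
contact_force: [-1.6, -2.0, 0.4]
gripper_width: 0.019
gripper_force: 0.8
```

Call:
move_arm --plan '[{"dp": [0.006, 0.108, 0], "roll": -0.5}, {"dp": [0.006, 0.108, 0], "roll": -0.5}]'

```text
t: 30.85
eef_pos: [0.4891, -0.1554, 0.0769]
orientation: [[-0.999, -0.04, 0.001], [-0.04, 0.999, -0.001], [-0.001, -0.001, -1.0]]
contact_force: [-2.2, -6.9, -0.0]
gripper_width: 0.0192
gripper_force: 4.4
```

```bash
python3 cr.py
```

```text
t 30.85 p [ 489.1 -155.4   76.9] r 45.6 phi 0.035 toolx-phi 0.005 j6 -1.94 Ftool [ 2.5 -6.8  0.1] w 19.2 M [-1.31  0.44 -0.01]
```

Call:
move_arm --plan '[{"dp": [0.002, 0.05, 0], "roll": -0.25}, {"dp": [0.002, 0.05, 0], "roll": -0.25}]'

```text
t: 31.05
eef_pos: [0.4886, -0.1559, 0.0769]
orientation: [[-0.995, -0.101, 0.0], [-0.101, 0.995, -0.007], [0.0, -0.007, -1.0]]
contact_force: [-4.6, -16.1, -2.0]
gripper_width: 0.0192
gripper_force: 8.5
```

```bash
python3 cr.py; python3 - <<'E'
from h import *
T,E=read_camera("top"); S,D=read_camera("scene"); np.savez("s6.npz",T=T,E=E,S=S,D=D)
q=cloud("top",E,(300,150,400,245))*1e3; k=(abs(q[:,2]-40)<4)&(q[:,0]>560)&(q[:,0]<710); print("plate top y",np.percentile(q[k][:,1],[1,50,98,99.5]).round(1))
cv2.imwrite("pics/c6.png",cv2.resize(S[150:345,140:340],(613,598),interpolation=cv2.INTER_CUBIC)[:,:,::-1])
yl=lambda h,s,v,p:(h>12)&(h<24)&(s>150)&(v>120)
for n,p,r in(("top",T,(300,150,380,245)),("scene",S,(190,220,320,320))): report(n,p,r,yl,.05,"brass",6)
E
```

```text
t 31.05 p [ 488.6 -155.9   76.9] r 45.1 phi 0.024 toolx-phi 0.077 j6 -1.99 Ftool [  6.2 -15.6   2.1] w 19.2 M [-2.6   0.64 -0.21]
plate top y [-97.3  -8.7  76.3  80.6]
brass top px [328.  155.5] 567 w [761.4  31.3] ends mid [745.2   9.6] len 210.9 yaw 1.54
brass top px [376.3 156.1] 74 w [ 755.3 -112.1] ends mid [ 752.5 -111.1] len 43.6 yaw 3.105
brass top px [340.7 161.5] 31 w [741.7  -6.1] ends mid [741.7  -5.4] len 44.5 yaw 1.54
brass top px [376.6 166.3] 7 w [ 723.6 -111.7] ends mid [ 722.9 -112.9] len 11.8 yaw 1.541
brass top px [377.8 189.6] 98 w [ 651.9 -112.6] ends mid [ 642.1 -109.9] len 133.8 yaw 3.105
brass top px [302.8 173.3] 12 w [708.3 107. ] ends mid [707.7 105.1] len 20.8 yaw 1.541
brass top px [303.6 184. ] 66 w [675.3 105.2] ends mid [675.4 104. ] len 24.6 yaw 3.129
brass top px [371.5 193.5] 22 w [640.6 -93.8] ends mid [640.6 -93.8] len 45.6 yaw 3.106
brass top px [309.8 223.2] 630 w [556.   88.5] ends mid [574.3  46.9] len 162.0 yaw 3.122
brass top px [314.5 197.5] 20 w [633.2  73.7] ends mid [633.3  73.7] len 45.6 yaw 3.125
brass top px [345.5 229.8] 28 w [533.6
[... 424 characters left out ...]
px [235.2 243.7] 63 w [642. -90.] ends mid [642.2 -90.1] len 45.0 yaw 0.003
brass scene px [291.7 249.7] 33 w [535.1  -9.8] ends mid [535.  -10.5] len 46.8 yaw 1.61
brass scene px [309.7 260.8] 82 w [514.1  38. ] ends mid [514.1  42.2] len 65.8 yaw 1.601
brass scene px [313. 254.] 10 w [498.1  25.1] ends mid [497.8  23.1] len 23.2 yaw 1.493
brass scene px [208.8 290.2] 28 w [742.5  -1.7] ends mid [742.4  -2.9] len 47.5 yaw 1.576
brass scene px [194.2 291.3] 6 w [771.2 -14.6] ends mid [771.1 -14.4] len 9.3 yaw 1.592
brass scene px [268.4 297.1] 60 w [637.3  77.2] ends mid [636.4  77.5] len 45.4 yaw 0.023
brass scene px [312.5 312.7] 41 w [573.3 156.2] ends mid [573.1 155.2] len 39.2 yaw 1.538
```

View pics/c6.png

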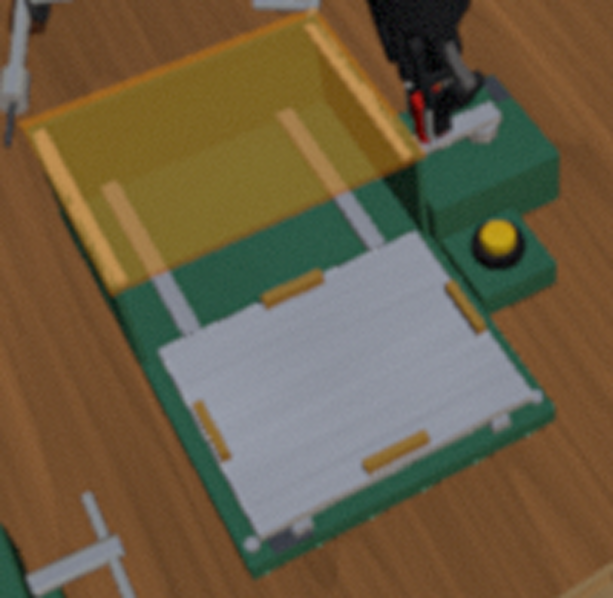

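Call:
move_arm --plan '[{"dp": [0, -0.1, 0], "roll": 0.5}, {"dp": [0, 0, 0], "roll": 0}, {"dp": [0, 0, -0.5], "roll": 0}, {"dp": [0, 0, -1], "roll": 0}, {"dp": [0, 0, -1], "roll": 0}, {"dp": [0, 0, -1], "roll": 0}, {"dp": [0, 0, 0], "roll": 0}, {"dp": [0, 0, 0], "roll": 0}]' --hand -0.3

```text
t: 31.95
eef_pos: [0.4892, -0.1548, 0.1643]
orientation: [[-0.999, -0.041, 0.001], [-0.041, 0.999, -0.0], [-0.001, -0.0, -1.0]]
contact_force: [-0.3, -0.9, -0.2]
gripper_width: 0.0298
gripper_force: 0.0
```

```bash
python3 go.py 624.5 296.4 150 0.096; python3 - <<'E'
from h import *
d=np.load("s6.npz")
for n,D in(("top",d["E"]),("scene",d["D"])):
    P=cloud(n,D,(0,0,640,480))*1e3
    r={}
    for nm,(x,y) in dict(f=(634,76),b=(641,-92),r=(742,-4),l=(534,-12)).items():
        w=(26,9) if nm in"fb" else (9,26)
        q=P[(abs(P[:,0]-x)<w[0])&(abs(P[:,1]-y)<w[1])&(P[:,2]>46)&(P[:,2]<56)]
        r[nm]=q[:,:2].mean(0); rect=cv2.minAreaRect(q[:,:2].astype(np.float32)); print(n,nm,len(q),r[nm].round(1),np.round(rect[0],1),np.round(rect[1],1))
    print((r["f"]+r["b"])/2,(r["l"]+r["r"])/2)
T,E=read_camera("top"); t=comps(T,(380,230,400,262),red); 
for c,a,_,k in t:
    q=cloud("top",np.where(k,E,0),(0,0,640,480))*1e3; q=q[q[:,2]>119]; print("handle",q.mean(0).round(1),cv2.minAreaRect(q[:,:2].astype(np.float32)))
E
```

```text
t 31.95 p [ 489.2 -154.8  164.3] yaw_y -4.671 j6 -1.94 F [-0.3 -0.9 -0.2] w 29.8 tilt [ 0.0013 -0.0002]
j6-> 0.35 roll 12.63 dp [17.44  7.12  0.57]
j6-> 0.35 roll 12.63 dp [17.44  7.12  0.57]
top f 41 [636.4  74.8] [634.   74.1] [ 8.7 51.9]
top b 40 [639.8 -92.7] [638.  -90.5] [44.9 12.9]
top r 40 [740.7  -7.1] [741.3  -3.9] [47.6 13.1]
top l 46 [534.  -12.9] [535.9 -13.1] [14.6 47. ]
[638.12004049  -8.92015119] [637.36576676  -9.96541216]
scene f 95 [635.   74.4] [635.1  74.1] [49.3 10. ]
scene b 73 [640.8 -93.5] [641.1 -94.2] [49.9 10.2]
scene r 73 [741.5  -4.3] [741.6  -5.1] [ 7.9 48. ]
scene l 68 [534.1 -12.1] [533.9 -12.5] [ 8.8 48.2]
[637.87785241  -9.53454985] [637.82334415  -8.18353502]
handle [ 488.5 -151.9  145.2] ((475.9794921875, -148.03233337402344), (15.326904296875, 46.09534454345703), 70.35810089111328)
```

Call:
move_arm --plan '[{"dp": [0, 0, 0], "roll": 1}, {"dp": [0, 0, 0], "roll": 1}, {"dp": [0, 0, 0], "roll": 1}, {"dp": [0, 0, 0], "roll": 1}, {"dp": [0, 0, 0], "roll": 1}, {"dp": [0, 0, 0], "roll": 1}, {"dp": [0, 0, 0], "roll": 1}, {"dp": [0, 0, 0], "roll": 1}, {"dp": [0, 0, 0], "roll": 1}, {"dp": [0, 0, 0], "roll": 1}, {"dp": [0, 0, 0], "roll": 1}, {"dp": [0, 0, 0], "roll": 1}]' --hand 0

```text
t: 33.2
eef_pos: [0.4882, -0.1545, 0.1624]
orientation: [[-0.166, 0.986, -0.003], [0.986, 0.166, 0.001], [0.002, -0.003, -1.0]]
contact_force: [0.2, 0.2, -0.2]
gripper_width: 0.0427
gripper_force: 0.0
```

Call:
move_arm --plan '[{"dp": [0, 0, 0], "roll": 0.63}, {"dp": [0.97, 0.395, 0], "roll": 0}, {"dp": [0.97, 0.395, 0], "roll": 0}, {"dp": [0.97, 0.395, 0], "roll": 0}, {"dp": [0.97, 0.395, 0], "roll": 0}, {"dp": [0.97, 0.395, 0], "roll": 0}, {"dp": [0.97, 0.395, 0], "roll": 0}, {"dp": [0.97, 0.395, 0], "roll": 0}, {"dp": [0.97, 0.395, 0], "roll": 0}, {"dp": [0.97, 0.395, 0], "roll": 0}, {"dp": [0.97, 0.395, 0], "roll": 0}, {"dp": [0.97, 0.395, 0], "roll": 0}]'

```text
t: 34.4
eef_pos: [0.5707, 0.1221, 0.1623]
orientation: [[-0.096, 0.995, -0.003], [0.995, 0.096, -0.0], [-0.0, -0.003, -1.0]]
contact_force: [-0.3, -0.3, -0.4]
gripper_width: 0.0426
gripper_force: 0.0
```

Call:
move_arm --plan '[{"dp": [0.97, 0.395, 0], "roll": 0}, {"dp": [0.97, 0.395, 0], "roll": 0}, {"dp": [0.97, 0.395, 0], "roll": 0}, {"dp": [0.97, 0.395, 0], "roll": 0}, {"dp": [0.97, 0.395, 0], "roll": 0}, {"dp": [0.97, 0.395, 0], "roll": 0}, {"dp": [0.97, 0.395, 0], "roll": 0}, {"dp": [0, 0, 0], "roll": 0}, {"dp": [0, 0, 0], "roll": 0}]'

```text
t: 35.3
eef_pos: [0.623, 0.2967, 0.1621]
orientation: [[-0.097, 0.995, -0.003], [0.995, 0.097, -0.002], [-0.001, -0.003, -1.0]]
contact_force: [-0.4, -0.9, -0.3]
gripper_width: 0.0424
gripper_force: 0.0
```

```bash
python3 go.py 624.5 296.4 18 0.096; python3 - <<'E'
from h import *
S,D=read_camera("scene"); T,E=read_camera("top")
P=cloud("scene",D,(255,330,395,460)); 
q=P[(P[:,2]>.02)&(P[:,2]<.028)]; print(len(q),cv2.minAreaRect((q[:,:2]*1e3).astype(np.float32)))
report("scene",S,(250,320,400,460),white,.018,"sadS",6)
E
```

```text
t 35.3 p [623.  296.7 162.1] yaw_y 0.098 j6 0.33 F [-0.4 -0.9 -0.3] w 42.4 tilt [-0.003  -0.0017]
j6-> 0.35 roll 0.01 dp [-0.02  0.06  5.76]
j6-> 0.35 roll 0.01 dp [-0.02  0.06  5.76]
899 ((624.5374145507812, 296.12725830078125), (190.95838928222656, 151.11871337890625), 5.301307678222656)
sadS scene px [346.9 374.4] 37 w [572.7 295.2] ends mid [572.7 295.1] len 41.2 yaw 1.672
sadS scene px [327.  407.6] 43 w [640.2 331.5] ends mid [640.3 331.1] len 41.9 yaw 1.665
```

```bash
python3 - <<'E'
from h import *
S,D=read_camera("scene"); T,E=read_camera("top")
for c,a,r,k in comps(S,(250,320,400,460),white,6): print(c,(cloud("scene",np.where(k,D,0),(0,0,640,480))*1e3).mean(0).round(1))
br=lambda h,s,v,p:(v<85)&(p[...,0]>p[...,1]+15)
for c,a,r,k in comps(S,(265,380,345,440),br,20):
    q=cloud("scene",np.where(k,D,0),(0,0,640,480))*1e3; q=q[(q[:,2]<30)]; 
    if len(q)>20:
        print(c,a,len(q),np.percentile(q[:,2],[5,50,95]).round(1)); A=np.c_[q[:,:2]-q[:,:2].mean(0),np.ones(len(q))]; t=q[:,2]>14
        print("plane",np.linalg.lstsq(A[t],q[t,2],rcond=None)[0].round(3), cv2.minAreaRect(q[t][:,:2].astype(np.float32)))
cv2.imwrite("pics/s7.png",cv2.resize(S[325:465,255:415],(640,560),interpolation=cv2.INTER_CUBIC)[:,:,::-1])
E
```

```text
[346.91891892 374.43243243] [572.5 294.8  17.2]
[326.95348837 407.62790698] [640.  331.1  16.8]
[328.84969325 406.97852761] 326 323 [ 8.6 16.  19.5]
plane [-7.5000e-02 -1.1000e-02  1.6677e+01] ((636.3922729492188, 330.2574462890625), (18.676807403564453, 70.37429809570312), 5.482839107513428)
```

View pics/s7.png

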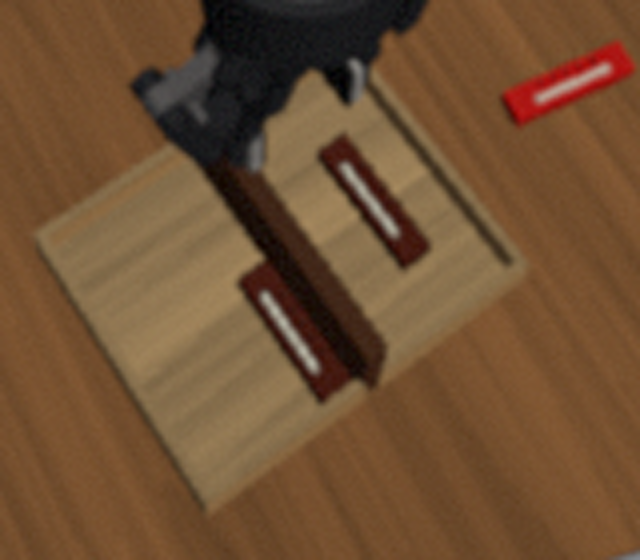

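Both bridges lie flat in the tote (crops (375,200) and (295,330)). The second was knocked next to the fin but is still flat inside, so I'll grip the fin.

Call:
move_arm --plan '[{"dp": [-0.02, 0.06, 1], "roll": 0}, {"dp": [0, 0, 1], "roll": 0}, {"dp": [0, 0, 1], "roll": 0}, {"dp": [0, 0, 0.9], "roll": 0}, {"dp": [0, 0, 0.7], "roll": 0}, {"dp": [0, 0, 0.5], "roll": 0}, {"dp": [0, 0, 0.4], "roll": 0}, {"dp": [0, 0, 0.2], "roll": 0}, {"dp": [0, 0, 0], "roll": 0}, {"dp": [0, 0, 0], "roll": 0}]'

```text
t: 36.5
eef_pos: [0.6258, 0.2966, 0.0222]
orientation: [[-0.097, 0.995, 0.001], [0.995, 0.097, 0.001], [0.001, 0.001, -1.0]]
contact_force: [0.4, 0.1, 0.1]
gripper_width: 0.043
gripper_force: 0.0
```

Call:
move_arm --plan '[{"dp": [0, 0, 0], "roll": 0}, {"dp": [0, 0, 0], "roll": 0}, {"dp": [0, 0, 0], "roll": 0}, {"dp": [0, 0, 0], "roll": 0}, {"dp": [0, 0, 0], "roll": 0}, {"dp": [0, 0, 0], "roll": 0}]' --hand -1

```text
t: 37.1
eef_pos: [0.6256, 0.2966, 0.0224]
orientation: [[-0.097, 0.995, 0.001], [0.995, 0.097, 0.001], [0.001, 0.001, -1.0]]
contact_force: [-1.0, 0.2, 5.5]
gripper_width: 0.0109
gripper_force: 61.9
```

```bash
python3 go.py 637.9 -9.2 100 0.041; python3 - <<'E'
from h import *
S,D=read_camera("scene")
P=cloud("scene",D,(255,330,395,460)); q=P[(P[:,2]>.02)&(P[:,2]<.028)]; print(len(q),cv2.minAreaRect((q[:,:2]*1e3).astype(np.float32)))
report("scene",S,(250,320,400,460),white,.018,"sadS",6)
E
```

```text
t 37.1 p [625.6 296.6  22.4] yaw_y 0.097 j6 0.33 F [-1.   0.2  5.5] w 10.9 tilt [0.0008 0.0006]
j6-> -0.06 roll 0.47 dp [-1.224e+01 -1.000e-02 -3.100e+00]
j6-> -0.06 roll 0.47 dp [-1.224e+01 -1.000e-02 -3.100e+00]
851 ((626.2323608398438, 296.3287658691406), (190.63534545898438, 151.12991333007812), 5.539724349975586)
sadS scene px [348.4 377.6] 25 w [573.6 302.1] ends mid [573.6 301.9] len 27.9 yaw 1.678
sadS scene px [326.5 408.6] 42 w [641.9 332.8] ends mid [642.  332.3] len 42.9 yaw 1.676
```

Call:
move_arm --plan '[{"dp": [0, 0, -0.1], "roll": 0}, {"dp": [0, 0, -0.3], "roll": 0}, {"dp": [0, 0, -0.5], "roll": 0}, {"dp": [0, 0, -0.5], "roll": 0}, {"dp": [0, 0, -0.5], "roll": 0}, {"dp": [0, 0, -0.5], "roll": 0}, {"dp": [0, 0, -0.4], "roll": 0}, {"dp": [0, 0, -0.2], "roll": 0}, {"dp": [0, 0, -0.1], "roll": 0}, {"dp": [0, 0, 0], "roll": 0.24}, {"dp": [0, 0, 0], "roll": 0.23}, {"dp": [0, 0, 0], "roll": 0}]'

```text
t: 38.35
eef_pos: [0.625, 0.2963, 0.0983]
orientation: [[-0.04, 0.999, -0.001], [0.999, 0.04, -0.0], [-0.0, -0.001, -1.0]]
contact_force: [0.3, -0.3, -3.1]
gripper_width: 0.011
gripper_force: 60.6
```

Call:
move_arm --plan '[{"dp": [-0.15, 0, 0], "roll": 0}, {"dp": [-0.35, 0, 0], "roll": 0}, {"dp": [-0.6, 0, 0], "roll": 0}, {"dp": [-0.7, 0, 0], "roll": 0}, {"dp": [-0.7, 0, 0], "roll": 0}, {"dp": [-0.7, 0, 0], "roll": 0}, {"dp": [-0.7, 0, 0], "roll": 0}, {"dp": [-0.7, 0, 0], "roll": 0}, {"dp": [-0.7, 0, 0], "roll": 0}, {"dp": [-0.7, 0, 0], "roll": 0}, {"dp": [-0.7, 0, 0], "roll": 0}, {"dp": [-0.7, 0, 0], "roll": 0}]'

```text
t: 39.55
eef_pos: [0.6329, 0.1101, 0.099]
orientation: [[-0.04, 0.999, 0.0], [0.999, 0.04, 0.0], [0.0, 0.0, -1.0]]
contact_force: [1.0, -0.5, -4.0]
gripper_width: 0.0107
gripper_force: 60.6
```

Call:
move_arm --plan '[{"dp": [-0.7, 0, 0], "roll": 0}, {"dp": [-0.7, 0, 0], "roll": 0}, {"dp": [-0.7, 0, 0], "roll": 0}, {"dp": [-0.7, 0, 0], "roll": 0}, {"dp": [-0.7, 0, 0], "roll": 0}, {"dp": [-0.6, 0, 0], "roll": 0}, {"dp": [-0.4, 0, 0], "roll": 0}, {"dp": [-0.2, 0, 0], "roll": 0}, {"dp": [0, 0, 0], "roll": 0}, {"dp": [0, 0, 0], "roll": 0}, {"dp": [0, 0, 0], "roll": 0}]'

```text
t: 40.65
eef_pos: [0.6376, -0.0051, 0.099]
orientation: [[-0.041, 0.999, -0.0], [0.999, 0.041, 0.0], [0.0, -0.0, -1.0]]
contact_force: [-0.6, 0.8, -2.6]
gripper_width: 0.0108
gripper_force: 60.6
```

```bash
python3 go.py 637.9 -9.2 63.5 0.041; python3 - <<'E'
from h import *
S,D=read_camera("scene"); T,E=read_camera("top")
P=cloud("scene",D,(150,150,350,340))*1e3
q=P[(P[:,2]>98)&(P[:,2]<112)&(P[:,0]>520)]; print(len(q),cv2.minAreaRect(q[:,:2].astype(np.float32)))
for c,a,r,k in comps(S,(180,200,330,330),white,6):
    if a<70: print(c,a,(cloud("scene",np.where(k,D,0),(0,0,640,480))*1e3).mean(0).round(1))
A=np.c_[q[:,:2]-q[:,:2].mean(0),np.ones(len(q))]; print(np.linalg.lstsq(A,q[:,2],rcond=None)[0].round(4))
cv2.imwrite("pics/s8.png",cv2.resize(S[150:345,150:350],(615,600),interpolation=cv2.INTER_CUBIC)[:,:,::-1])
E
```

```text
t 40.65 p [637.6  -5.1  99. ] yaw_y 0.041 j6 -0.07 F [-0.6  0.8 -2.6] w 10.8 tilt [-0.0001  0.0004]
j6-> -0.06 roll 0.0 dp [-0.16  0.01  1.42]
j6-> -0.06 roll 0.0 dp [-0.16  0.01  1.42]
644 ((639.10693359375, -19.279037475585938), (244.10415649414062, 182.699951171875), 2.3610329627990723)
[194.92307692 244.61538462] 65 [ 724.  -147.    33.6]
[271.5862069  249.13793103] 29 [586.   -5.3  92.8]
[248.91428571 273.11428571] 35 [655.6  28.3  93. ]
[221.53846154 326.84615385] 13 [750.7  78.9  23.8]
[1.200000e-03 1.300000e-03 1.010581e+02]
```

View pics/s8.png

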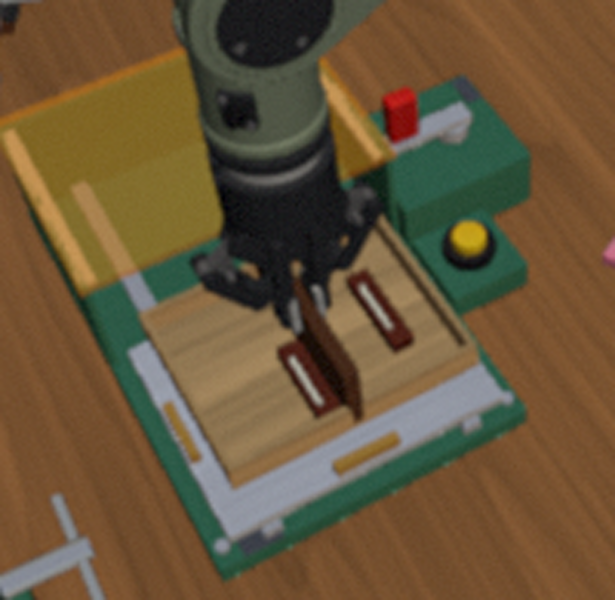

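Call:
move_arm --plan '[{"dp": [-0.13, 0, 0], "roll": 0}, {"dp": [0, 0, 0.3], "roll": 0}, {"dp": [0, 0, 0.4], "roll": 0}, {"dp": [0, 0, 0.3], "roll": 0}, {"dp": [0, 0, 0.2], "roll": 0}, {"dp": [0, 0, 0.1], "roll": 0}, {"dp": [0, 0, 0], "roll": 0}, {"dp": [0, 0, 0], "roll": 0}]'

```text
t: 41.55
eef_pos: [0.638, -0.0091, 0.0667]
orientation: [[-0.04, 0.999, 0.001], [0.999, 0.04, 0.0], [0.0, 0.001, -1.0]]
contact_force: [0.9, -0.8, -4.1]
gripper_width: 0.0106
gripper_force: 60.6
```

```bash
python3 go.py 637.9 -8.3 62.5 0.041; python3 - <<'E'
from h import *
S,D=read_camera("scene"); T,E=read_camera("top")
for c,a,r,k in comps(S,(180,200,330,330),white,6):
    if a<70: print(c,a,(cloud("scene",np.where(k,D,0),(0,0,640,480))*1e3).mean(0).round(1))
for n,d,r in(("scene",D,(190,220,320,320)),("top",E,(300,150,380,245))):
    P=cloud(n,d,r)*1e3; q=P[(P[:,2]>59)&(P[:,2]<71)&(abs(P[:,1]+9)<95)&(abs(P[:,0]-638)<110)]; R=cv2.minAreaRect(q[:,:2].astype(np.float32)); print(n,len(q),R)
E
```

```text
t 41.55 p [638.   -9.1  66.7] yaw_y 0.04 j6 -0.07 F [ 0.9 -0.8 -4.1] w 10.6 tilt [0.0006 0.0001]
j6-> -0.05 roll -0.0 dp [ 0.03 -0.    0.17]
j6-> -0.05 roll -0.0 dp [ 0.03 -0.    0.17]
[279.90566038 234.01886792] 53 [537.1 -66.6  47.1]
[271.5862069  256.24137931] 29 [586.6  -8.8  60.9]
[249.51428571 279.85714286] 35 [656.4  24.5  61.4]
[221.66666667 326.91666667] 12 [750.5  79.3  24.1]
scene 1150 ((638.47802734375, -9.158706665039062), (191.411376953125, 153.5690155029297), 2.184471607208252)
top 40 ((641.7109375, -75.03543090820312), (191.61253356933594, 14.8438720703125), 7.1994948387146)
```

Call:
move_arm --plan '[{"dp": [0, 0, 0.08], "roll": 0}, {"dp": [0, 0, 0.06], "roll": 0}, {"dp": [0, 0, 0.02], "roll": 0}, {"dp": [0, 0, 0], "roll": 0}, {"dp": [0, 0, 0], "roll": 0}]'

```text
t: 42.15
eef_pos: [0.6377, -0.0091, 0.0625]
orientation: [[-0.04, 0.999, 0.0], [0.999, 0.04, 0.0], [0.0, 0.0, -1.0]]
contact_force: [-0.1, -0.2, -3.6]
gripper_width: 0.0109
gripper_force: 60.6
```

Call:
move_arm --plan '[{"dp": [0, 0, 0], "roll": 0}, {"dp": [0, 0, 0], "roll": 0}, {"dp": [0, 0, 0], "roll": 0}, {"dp": [0, 0, 0], "roll": 0}]' --hand -0.4

```text
t: 42.55
eef_pos: [0.638, -0.0091, 0.0629]
orientation: [[-0.04, 0.999, 0.001], [0.999, 0.04, 0.0], [0.0, 0.001, -1.0]]
contact_force: [-0.8, -0.7, -0.4]
gripper_width: 0.0257
gripper_force: 0.0
```

Call:
move_arm --plan '[{"dp": [0, 0, -0.4], "roll": 0}, {"dp": [0, 0, -1], "roll": 0}, {"dp": [0, 0, -1], "roll": 0}, {"dp": [0, 0, -1], "roll": 0}, {"dp": [0, 0, -0.5], "roll": 0}, {"dp": [0, 0, 0], "roll": 0}, {"dp": [0, 0, 0], "roll": 0}]'

```text
t: 43.25
eef_pos: [0.6372, -0.0091, 0.1594]
orientation: [[-0.04, 0.999, -0.001], [0.999, 0.04, 0.0], [0.0, -0.001, -1.0]]
contact_force: [-0.2, -0.1, -0.1]
gripper_width: 0.0258
gripper_force: 0.0
```

```bash
python3 - <<'E'
from h import *
S,D=read_camera("scene"); T,E=read_camera("top")
for c,a,r,k in comps(S,(180,200,330,330),white,6):
    if a<70: print(c,a,(cloud("scene",np.where(k,D,0),(0,0,640,480))*1e3).mean(0).round(1))
P=cloud("scene",D,(190,220,320,320))*1e3; q=P[(P[:,2]>59)&(P[:,2]<70)&(abs(P[:,1]+9)<95)&(abs(P[:,0]-638)<110)]; print(len(q),cv2.minAreaRect(q[:,:2].astype(np.float32)),np.median(q[:,2]))
for n,d,p,r in(("top",E,T,(380,230,405,265)),("scene",D,S,(265,170,305,205))):
    k=max(comps(p,r,red),key=lambda k:k[1])[3]; q=cloud(n,np.where(k,d,0),(0,0,640,480))*1e3; t=q[(q[:,2]>119)&(q[:,2]<132)]
    print(n,len(t),t.mean(0).round(1),cv2.minAreaRect(t[:,:2].astype(np.float32)))
E
python3 go.py 488.5 -155.5 148 -1.53
```

```text
[260.14 225.14] 50 [ 562.5 -126.3   32. ]
[271.85714286 257.28571429] 28 [586.2  -8.8  56.5]
[250. 281.] 33 [655.8  24.5  56.3]
[221.53846154 326.84615385] 13 [750.7  79.3  24.6]
852 ((638.233642578125, -9.986854553222656), (191.0413818359375, 154.7001953125), 2.3652045726776123) 63.6447183834038
top 47 [ 487.7 -153.8  125. ] ((487.6194152832031, -153.6866912841797), (14.075011253356934, 23.7215633392334), 89.60053253173828)
scene 53 [ 489.8 -153.1  123.1] ((489.4333190917969, -154.66250610351562), (22.911405563354492, 15.178544998168945), 3.5106568336486816)
t 43.35 p [636.8  -9.1 158.4] yaw_y 0.04 j6 -0.07 F [-0.8  0.3 -0.6] w 25.6 tilt [-0.0029  0.0002]
j6-> -1.92 roll -13.09 dp [ 6.17 -5.61  0.42]
j6-> 1.22 roll 13.09 dp [-6.17  5.61  0.42]
j6-> -1.92 roll -13.09 dp [ 6.17 -5.61  0.42]
j6-> 1.22 roll 13.09 dp [-6.17  5.61  0.42]
```

Call:
move_arm --plan '[{"dp": [0, 0, 0], "roll": -1}, {"dp": [0, 0, 0], "roll": -1}, {"dp": [0, 0, 0], "roll": -1}, {"dp": [0, 0, 0], "roll": -1}, {"dp": [0, 0, 0], "roll": -1}, {"dp": [0, 0, 0], "roll": -1}, {"dp": [0, 0, 0], "roll": -1}, {"dp": [0, 0, 0], "roll": -1}, {"dp": [0, 0, 0], "roll": -1}, {"dp": [0, 0, 0], "roll": -1}, {"dp": [0, 0, 0], "roll": -1}, {"dp": [0, 0, 0], "roll": -1}]' --hand -0.35

```text
t: 44.55
eef_pos: [0.637, -0.0091, 0.1583]
orientation: [[-0.996, 0.085, -0.003], [0.085, 0.996, 0.0], [0.003, -0.0, -1.0]]
contact_force: [-0.4, -0.3, 0.4]
gripper_width: 0.0275
gripper_force: 0.0
```

Call:
move_arm --plan '[{"dp": [0, 0, 0], "roll": -1}, {"dp": [0, 0, 0], "roll": -0.1}, {"dp": [0.88, -0.8, 0], "roll": 0}, {"dp": [0.88, -0.8, 0], "roll": 0}, {"dp": [0.88, -0.8, 0], "roll": 0}, {"dp": [0.88, -0.8, 0], "roll": 0}, {"dp": [0.88, -0.8, 0], "roll": 0}, {"dp": [0.88, -0.8, 0], "roll": 0}, {"dp": [0.88, -0.8, 0], "roll": 0}, {"dp": [0, 0, 0], "roll": 0}, {"dp": [0, 0, 0], "roll": 0}]'

```text
t: 45.65
eef_pos: [0.4895, -0.1556, 0.1597]
orientation: [[-0.999, -0.039, -0.0], [-0.039, 0.999, 0.001], [0.0, 0.001, -1.0]]
contact_force: [0.8, 1.0, -0.0]
gripper_width: 0.0279
gripper_force: 0.0
```

```bash
python3 cr.py;python3 go.py 488.5 -154.5 76 -1.52
```

```text
t 45.65 p [ 489.5 -155.6  159.7] r 46.0 phi 0.031 toolx-phi 0.007 j6 -1.94 Ftool [-0.9  0.9  0. ] w 27.9 M [ 0.03  0.02 -0.03]
t 45.65 p [ 489.5 -155.6  159.7] yaw_y -4.674 j6 -1.94 F [ 0.8  1.  -0. ] w 27.9 tilt [-0.0002  0.0006]
j6-> -1.93 roll -0.1 dp [0.04 0.04 3.35]
j6-> 1.21 roll 26.08 dp [-0.04 -0.04  3.35]
j6-> -1.93 roll -0.1 dp [0.04 0.04 3.35]
j6-> 1.21 roll 26.08 dp [-0.04 -0.04  3.35]
```

Call:
move_arm --plan '[{"dp": [0.04, 0.04, 0.8], "roll": -0.1}, {"dp": [0, 0, 0.8], "roll": 0}, {"dp": [0, 0, 0.7], "roll": 0}, {"dp": [0, 0, 0.6], "roll": 0}, {"dp": [0, 0, 0.4], "roll": 0}, {"dp": [0, 0, 0.05], "roll": 0}, {"dp": [0, 0, 0], "roll": 0}]'

```text
t: 46.35
eef_pos: [0.4892, -0.1542, 0.0762]
orientation: [[-0.999, -0.054, 0.0], [-0.054, 0.999, 0.0], [-0.0, 0.0, -1.0]]
contact_force: [0.2, -0.6, 0.4]
gripper_width: 0.0279
gripper_force: 0.0
```

Call:
move_arm --plan '[{"dp": [0, 0, 0], "roll": 0}, {"dp": [0, 0, 0], "roll": 0}, {"dp": [0.013, -0.216, 0], "roll": 1}, {"dp": [0.013, -0.216, 0], "roll": 1}, {"dp": [0.013, -0.216, 0], "roll": 1}, {"dp": [0.013, -0.216, 0], "roll": 1}, {"dp": [0.013, -0.216, 0], "roll": 1}, {"dp": [0.013, -0.216, 0], "roll": 1}, {"dp": [0.013, -0.216, 0], "roll": 1}, {"dp": [0.013, -0.216, 0], "roll": 1}, {"dp": [0.013, -0.216, 0], "roll": 1}, {"dp": [0.013, -0.216, 0], "roll": 1}]' --hand -0.55

```text
t: 47.55
eef_pos: [0.4637, -0.1983, 0.0773]
orientation: [[-0.407, 0.914, 0.004], [0.914, 0.407, -0.001], [-0.002, 0.003, -1.0]]
contact_force: [1.6, -0.5, 0.5]
gripper_width: 0.0192
gripper_force: 0.9
```

```bash
python3 cr.py
```

```text
t 47.55 p [ 463.7 -198.3   77.3] r 45.9 phi -1.117 toolx-phi -0.036 j6 -0.85 Ftool [-1.1  1.3 -0.5] w 19.2 M [-0.05 -0.32  0.01]
```

Call:
move_arm --plan '[{"dp": [0.013, -0.216, 0], "roll": 1}, {"dp": [0.013, -0.216, 0], "roll": 1}, {"dp": [0.013, -0.216, 0], "roll": 1}, {"dp": [0.013, -0.216, 0], "roll": 1}, {"dp": [0.013, -0.216, 0], "roll": 1}, {"dp": [0.013, -0.216, 0], "roll": 1}, {"dp": [0.013, -0.216, 0], "roll": 1}, {"dp": [0.013, -0.216, 0], "roll": 1}, {"dp": [0.013, -0.216, 0], "roll": 1}, {"dp": [0.013, -0.216, 0], "roll": 1}, {"dp": [0.013, -0.216, 0], "roll": 1}, {"dp": [0.013, -0.216, 0], "roll": 1}]'

```text
t: 48.75
eef_pos: [0.4062, -0.1811, 0.0773]
orientation: [[0.853, 0.523, 0.003], [0.523, -0.853, -0.001], [0.002, 0.003, -1.0]]
contact_force: [0.4, -2.6, 0.2]
gripper_width: 0.0191
gripper_force: 0.9
```

Call:
move_arm --plan '[{"dp": [0.013, -0.216, 0], "roll": 1}, {"dp": [0.013, -0.216, 0], "roll": 1}, {"dp": [0.013, -0.216, 0], "roll": 1}, {"dp": [0.013, -0.216, 0], "roll": 1}, {"dp": [0.013, -0.216, 0], "roll": 1}, {"dp": [0.013, -0.216, 0], "roll": 1}, {"dp": [0.013, -0.216, 0], "roll": 1}, {"dp": [0.013, -0.216, 0], "roll": 1}, {"dp": [0.013, -0.216, 0], "roll": 1}, {"dp": [0.013, -0.216, 0], "roll": 1}, {"dp": [0.013, -0.216, 0], "roll": 1}, {"dp": [0.013, -0.216, 0], "roll": 1}]'

```text
t: 49.95
eef_pos: [0.4156, -0.1222, 0.0771]
orientation: [[0.63, -0.777, 0.002], [-0.777, -0.63, -0.001], [0.002, -0.001, -1.0]]
contact_force: [-0.4, -2.6, -0.0]
gripper_width: 0.0196
gripper_force: 1.1
```

```bash
python3 cr.py; python3 - <<'E'
from h import *
S,D=read_camera("scene")
for c,a,r,k in comps(S,(180,180,330,330),white,6):
    if a<70: print(c,a,(cloud("scene",np.where(k,D,0),(0,0,640,480))*1e3).mean(0).round(1))
E
```

```text
t 49.95 p [ 415.6 -122.2   77.1] r 44.6 phi 2.246 toolx-phi 0.006 j6 2.15 Ftool [1.8 1.9 0. ] w 19.6 M [-0.36  0.11  0.  ]
[267.66666667 217.53968254] 63 [ 539.5 -128.7   45.2]
[260. 240.] 23 [588.6 -66.6  56.6]
[238.2 262.1] 30 [658.1 -34.1  56.4]
[314.33333333 278.88888889] 9 [520.7  71.3  24.5]
[221.66666667 326.91666667] 12 [750.5  79.2  23.9]
```

Call:
move_arm --plan '[{"dp": [0, 0, -0.5], "roll": 0}, {"dp": [0, 0, -1], "roll": 0}, {"dp": [0, 0, -0.7], "roll": 0}, {"dp": [0, 0, 0], "roll": -1}, {"dp": [0, 0, 0], "roll": -1}, {"dp": [0, 0, 0], "roll": -1}, {"dp": [0, 0, 0], "roll": -1}, {"dp": [0, 0, 0], "roll": -1}, {"dp": [0, 0, 0], "roll": -1}, {"dp": [0, 0, 0], "roll": -1}, {"dp": [0, 0, 0], "roll": -1}, {"dp": [0, 0, 0], "roll": -1}]' --hand -0.35

```text
t: 51.2
eef_pos: [0.4152, -0.1217, 0.1318]
orientation: [[0.98, 0.201, 0.001], [0.201, -0.98, 0.001], [0.001, -0.0, -1.0]]
contact_force: [0.2, 0.3, 1.0]
gripper_width: 0.0278
gripper_force: 0.0
```

Call:
move_arm --plan '[{"dp": [0, 0, 0], "roll": -1}, {"dp": [0, 0, 0], "roll": -1}, {"dp": [0, 0, 0], "roll": -1}, {"dp": [0, 0, 0], "roll": -1}, {"dp": [0, 0, 0], "roll": -1}, {"dp": [0, 0, 0], "roll": -1}, {"dp": [0, 0, 0], "roll": -1}, {"dp": [0, 0, 0], "roll": -1}, {"dp": [0, 0, 0], "roll": -1}, {"dp": [0, 0, 0], "roll": -1}, {"dp": [0, 0, 0], "roll": -1}, {"dp": [0, 0, 0], "roll": -1}]'

```text
t: 52.4
eef_pos: [0.4152, -0.1217, 0.1318]
orientation: [[-0.071, 0.997, 0.001], [0.997, 0.071, 0.001], [0.0, 0.001, -1.0]]
contact_force: [0.4, 1.2, 0.2]
gripper_width: 0.0279
gripper_force: 0.0
```

Call:
move_arm --plan '[{"dp": [0, 0, 0], "roll": -1}, {"dp": [0, 0, 0], "roll": -1}, {"dp": [0, 0, 0], "roll": -1}, {"dp": [0, 0, 0], "roll": -1}, {"dp": [0, 0, 0], "roll": -1}, {"dp": [0, 0, 0], "roll": -0.18}, {"dp": [0, 0, 0], "roll": 0}, {"dp": [0, 0, 0], "roll": 0}]'

```text
t: 53.2
eef_pos: [0.4151, -0.1219, 0.1314]
orientation: [[-0.633, 0.774, 0.0], [0.774, 0.633, 0.0], [-0.0, 0.0, -1.0]]
contact_force: [0.2, -0.7, -0.5]
gripper_width: 0.0277
gripper_force: 0.0
```

```bash
python3 cr.py
```

```text
t 53.2 p [ 415.1 -121.9  131.4] r 45.2 phi 2.251 toolx-phi 0.004 j6 -1.0 Ftool [-0.7 -0.3  0.5] w 27.7 M [-0.02 -0.04  0.02]
```

Call:
move_arm --plan '[{"dp": [0, 0, 0.6], "roll": 0}, {"dp": [0, 0, 0.6], "roll": 0}, {"dp": [0, 0, 0.6], "roll": 0}, {"dp": [0, 0, 0.4], "roll": 0}, {"dp": [0, 0, 0], "roll": 0}]'

```text
t: 53.7
eef_pos: [0.4141, -0.1216, 0.0752]
orientation: [[-0.633, 0.774, -0.003], [0.774, 0.633, 0.001], [0.002, -0.001, -1.0]]
contact_force: [-0.1, 0.2, 0.3]
gripper_width: 0.0275
gripper_force: 0.0
```

Call:
move_arm --plan '[{"dp": [0, 0, 0], "roll": 0}, {"dp": [0, 0, 0], "roll": 0}, {"dp": [-0.013, 0.216, 0], "roll": 1}, {"dp": [-0.013, 0.216, 0], "roll": 1}, {"dp": [-0.013, 0.216, 0], "roll": 1}, {"dp": [-0.013, 0.216, 0], "roll": 1}, {"dp": [-0.013, 0.216, 0], "roll": 1}, {"dp": [-0.013, 0.216, 0], "roll": 1}, {"dp": [-0.013, 0.216, 0], "roll": 1}, {"dp": [-0.013, 0.216, 0], "roll": 1}, {"dp": [-0.013, 0.216, 0], "roll": 1}, {"dp": [-0.013, 0.216, 0], "roll": 1}]' --hand -0.55

```text
t: 54.9
eef_pos: [0.4656, -0.1176, 0.0767]
orientation: [[0.496, 0.868, -0.0], [0.868, -0.496, -0.0], [-0.0, -0.0, -1.0]]
contact_force: [-0.6, -1.1, -0.6]
gripper_width: 0.0191
gripper_force: 0.7
```

```bash
python3 cr.py
```

```text
t 54.9 p [ 465.6 -117.6   76.7] r 45.2 phi 1.06 toolx-phi -0.007 j6 0.25 Ftool [-1.2  0.   0.6] w 19.1 M [-0.08  0.24 -0.01]
```

Call:
move_arm --plan '[{"dp": [-0.013, 0.216, 0], "roll": 1}, {"dp": [-0.013, 0.216, 0], "roll": 1}, {"dp": [-0.013, 0.216, 0], "roll": 1}, {"dp": [-0.013, 0.216, 0], "roll": 1}, {"dp": [-0.013, 0.216, 0], "roll": 1}, {"dp": [-0.013, 0.216, 0], "roll": 1}, {"dp": [-0.013, 0.216, 0], "roll": 1}, {"dp": [-0.013, 0.216, 0], "roll": 1}, {"dp": [-0.013, 0.216, 0], "roll": 1}, {"dp": [-0.013, 0.216, 0], "roll": 1}, {"dp": [-0.013, 0.216, 0], "roll": 1}, {"dp": [-0.013, 0.216, 0], "roll": 1}]'

```text
t: 56.1
eef_pos: [0.4865, -0.1738, 0.077]
orientation: [[0.925, -0.379, 0.003], [-0.379, -0.925, -0.0], [0.002, -0.001, -1.0]]
contact_force: [1.4, 0.4, -1.2]
gripper_width: 0.0195
gripper_force: 0.9
```

Call:
move_arm --plan '[{"dp": [-0.013, 0.216, 0], "roll": 1}, {"dp": [-0.013, 0.216, 0], "roll": 1}, {"dp": [-0.013, 0.216, 0], "roll": 1}, {"dp": [-0.013, 0.216, 0], "roll": 1}, {"dp": [-0.013, 0.216, 0], "roll": 1}]'

```text
t: 56.6
eef_pos: [0.4701, -0.195, 0.0772]
orientation: [[0.55, -0.835, 0.004], [-0.835, -0.55, -0.001], [0.003, -0.003, -1.0]]
contact_force: [2.0, -0.6, 0.1]
gripper_width: 0.0192
gripper_force: 0.8
```

```bash
python3 cr.py; python3 - <<'E'
from h import *
S,D=read_camera("scene")
np.savez("s9.npz",S=S,D=D)
for c,a,r,k in comps(S,(180,180,330,330),lambda h,s,v,p:(s<110)&(v>130),6):
    if a<70: print(c,a,(cloud("scene",np.where(k,D,0),(0,0,640,480))*1e3).mean(0).round(1))
E
```

```text
t 56.6 p [ 470.1 -195.    77.2] r 46.3 phi -0.96 toolx-phi -0.028 j6 2.14 Ftool [ 1.6 -1.3 -0.1] w 19.2 M [ 0.02 -0.32  0.03]
[262.44444444 210.88888889] 27 [ 543.2 -149.3   51.4]
[252.9 214.7] 10 [ 566.9 -156.    43.6]
[254.         218.28571429] 7 [ 569.6 -143.5   44.4]
[239.15384615 221.23076923] 13 [ 605.2 -153.    44.1]
[234. 223.] 7 [ 618.3 -154.4   43.6]
[251.9  227.95] 20 [ 590.1 -108.1   57.3]
[259.90909091 224.68181818] 22 [ 565.5 -118.4   44. ]
[242.46031746 231.17460317] 63 [ 610.9 -120.4   44.4]
[266.77083333 234.04166667] 48 [563.8 -83.2  44.9]
[220.33333333 230.        ] 6 [ 655.7 -150.4   43.6]
[223.28571429 234.42857143] 7 [ 654.8 -134.1   43.8]
[216.31707317 239.31707317] 41 [ 674.9 -128.3   44.1]
[251.90909091 237.54545455] 11 [599.2 -91.5  44.5]
[262.81818182 241.09090909] 11 [581.  -69.7  43.8]
[245.66666667 241.5       ] 6 [617.  -88.2  44.2]
[251.2        247.31111111] 45 [613.1 -64.8  46.2]
[211.6875   248.484375] 64 [ 694.5 -108.4   44.2]
[229.63636364 248.36363636] 22 [659.9 -78.5  57.1]
[260.71428571 245.28571429] 7 [592.  -56.9  49.5]
[221.96666667 254.76666667] 30 [680.5 -80.3  43.6]
[203.14285714 257.        ] 7 [720.7 -95.6  43.6]
[209.32653061 265.14285714] 49 [716.7 -66.   45.6]
[225.75       258.41666667] 12 [676.9 -66.   44.3]
[214.83333333 258.83333333] 6 [699.1 -78.   43.1]
[221.07142857 264.21428571] 14 [693.4 -50.3  52.7]
[218.5 263. ] 6 [696.3 -61.9  43.9]
[314.125 278.875] 8 [521.   71.   24.4]
[221.7 326.7] 10 [750.3  78.9  24.1]
```

Call:
move_arm --plan '[{"dp": [0, 0, -0.5], "roll": 0}, {"dp": [0, 0, -1], "roll": 0}, {"dp": [0, 0, -0.7], "roll": 0}, {"dp": [0, 0, 0], "roll": -1}, {"dp": [0, 0, 0], "roll": -1}, {"dp": [0, 0, 0], "roll": -1}, {"dp": [0, 0, 0], "roll": -1}, {"dp": [0, 0, 0], "roll": -1}, {"dp": [0, 0, 0], "roll": -1}, {"dp": [0, 0, 0], "roll": -1}, {"dp": [0, 0, 0], "roll": -1}, {"dp": [0, 0, 0], "roll": -1}]' --hand -0.35

```text
t: 57.85
eef_pos: [0.4688, -0.1943, 0.1318]
orientation: [[0.995, 0.104, 0.001], [0.104, -0.995, -0.0], [0.001, 0.0, -1.0]]
contact_force: [-0.8, -0.1, 0.4]
gripper_width: 0.0274
gripper_force: 0.0
```

Call:
move_arm --plan '[{"dp": [0, 0, 0], "roll": -1}, {"dp": [0, 0, 0], "roll": -1}, {"dp": [0, 0, 0], "roll": -1}, {"dp": [0, 0, 0], "roll": -1}, {"dp": [0, 0, 0], "roll": -1}, {"dp": [0, 0, 0], "roll": -1}, {"dp": [0, 0, 0], "roll": -1}, {"dp": [0, 0, 0], "roll": -1}, {"dp": [0, 0, 0], "roll": -1}, {"dp": [0, 0, 0], "roll": -1}, {"dp": [0, 0, 0], "roll": -1}, {"dp": [0, 0, 0], "roll": -1}]'

```text
t: 59.05
eef_pos: [0.4688, -0.1944, 0.1318]
orientation: [[0.027, 1.0, 0.001], [1.0, -0.027, -0.0], [-0.0, 0.001, -1.0]]
contact_force: [-1.1, 0.1, 0.7]
gripper_width: 0.0276
gripper_force: 0.0
```

Call:
move_arm --plan '[{"dp": [0, 0, 0], "roll": -1}, {"dp": [0, 0, 0], "roll": -1}, {"dp": [0, 0, 0], "roll": -1}, {"dp": [0, 0, 0], "roll": -1}, {"dp": [0, 0, 0], "roll": -1}, {"dp": [0, 0, 0], "roll": -0.18}, {"dp": [0, 0, 0], "roll": 0}, {"dp": [0, 0, 0], "roll": 0}]'

```text
t: 59.85
eef_pos: [0.4687, -0.1944, 0.1314]
orientation: [[-0.554, 0.833, 0.0], [0.833, 0.554, -0.0], [-0.0, 0.0, -1.0]]
contact_force: [-1.2, -0.3, -0.1]
gripper_width: 0.0282
gripper_force: 0.0
```

```bash
python3 cr.py
```

```text
t 59.85 p [ 468.7 -194.4  131.4] r 45.1 phi -0.978 toolx-phi -0.006 j6 -1.0 Ftool [ 0.4 -1.1  0.1] w 28.2 M [-0.03 -0.02 -0.04]
```

Tool x is inward again: lower and crank.

Call:
move_arm --plan '[{"dp": [0, 0, 0.6], "roll": 0}, {"dp": [0, 0, 0.6], "roll": 0}, {"dp": [0, 0, 0.6], "roll": 0}, {"dp": [0, 0, 0.4], "roll": 0}, {"dp": [0, 0, 0], "roll": 0}]'

```text
t: 60.35
eef_pos: [0.4677, -0.194, 0.0751]
orientation: [[-0.554, 0.832, -0.003], [0.832, 0.554, 0.001], [0.002, -0.001, -1.0]]
contact_force: [0.1, 0.4, -0.2]
gripper_width: 0.0275
gripper_force: 0.0
```

Call:
move_arm --plan '[{"dp": [0, 0, 0], "roll": 0}, {"dp": [0, 0, 0], "roll": 0}, {"dp": [0.013, -0.216, 0], "roll": 1}, {"dp": [0.013, -0.216, 0], "roll": 1}, {"dp": [0.013, -0.216, 0], "roll": 1}, {"dp": [0.013, -0.216, 0], "roll": 1}, {"dp": [0.013, -0.216, 0], "roll": 1}, {"dp": [0.013, -0.216, 0], "roll": 1}, {"dp": [0.013, -0.216, 0], "roll": 1}, {"dp": [0.013, -0.216, 0], "roll": 1}, {"dp": [0.013, -0.216, 0], "roll": 1}, {"dp": [0.013, -0.216, 0], "roll": 1}]' --hand -0.55

```text
t: 61.55
eef_pos: [0.4189, -0.1948, 0.0774]
orientation: [[0.579, 0.815, 0.004], [0.815, -0.579, -0.002], [0.0, 0.004, -1.0]]
contact_force: [1.4, -3.1, 0.7]
gripper_width: 0.0194
gripper_force: 0.9
```

Call:
move_arm --plan '[{"dp": [0.013, -0.216, 0], "roll": 1}, {"dp": [0.013, -0.216, 0], "roll": 1}, {"dp": [0.013, -0.216, 0], "roll": 1}, {"dp": [0.013, -0.216, 0], "roll": 1}, {"dp": [0.013, -0.216, 0], "roll": 1}, {"dp": [0.013, -0.216, 0], "roll": 1}, {"dp": [0.013, -0.216, 0], "roll": 1}, {"dp": [0.013, -0.216, 0], "roll": 1}, {"dp": [0.013, -0.216, 0], "roll": 1}, {"dp": [0.013, -0.216, 0], "roll": 1}, {"dp": [0.013, -0.216, 0], "roll": 1}, {"dp": [0.013, -0.216, 0], "roll": 1}]'

```text
t: 62.75
eef_pos: [0.4049, -0.1367, 0.0773]
orientation: [[0.884, -0.467, 0.003], [-0.467, -0.884, -0.002], [0.004, 0.0, -1.0]]
contact_force: [0.5, -3.4, -0.9]
gripper_width: 0.0193
gripper_force: 1.1
```

```bash
python3 cr.py
```

```text
t 62.75 p [ 404.9 -136.7   77.3] r 43.6 phi 2.657 toolx-phi -0.002 j6 1.71 Ftool [2.1 2.8 0.9] w 19.3 M [-0.46 -0.07 -0.06]
```

Call:
move_arm --plan '[{"dp": [0.02, -0.216, 0], "roll": 1}, {"dp": [0.013, -0.216, 0], "roll": 1}, {"dp": [0.013, -0.216, 0], "roll": 1}, {"dp": [0.013, -0.216, 0], "roll": 1}, {"dp": [0.013, -0.216, 0], "roll": 1}, {"dp": [0.013, -0.216, 0], "roll": 1}, {"dp": [0, 0, 0], "roll": 0}]'

```text
t: 63.45
eef_pos: [0.4283, -0.1149, 0.0769]
orientation: [[0.361, -0.932, 0.002], [-0.932, -0.361, -0.0], [0.001, -0.001, -1.0]]
contact_force: [-0.4, 0.0, -0.2]
gripper_width: 0.019
gripper_force: 0.0
```

Call:
move_arm --plan '[{"dp": [0, 0, -0.5], "roll": 0}, {"dp": [0, 0, -1], "roll": 0}, {"dp": [0, 0, -0.7], "roll": 0}, {"dp": [0, 0, 0], "roll": -1}, {"dp": [0, 0, 0], "roll": -1}, {"dp": [0, 0, 0], "roll": -1}, {"dp": [0, 0, 0], "roll": -1}, {"dp": [0, 0, 0], "roll": -1}, {"dp": [0, 0, 0], "roll": -1}, {"dp": [0, 0, 0], "roll": -1}, {"dp": [0, 0, 0], "roll": -1}, {"dp": [0, 0, 0], "roll": -1}]' --hand -0.35

```text
t: 64.65
eef_pos: [0.4276, -0.1149, 0.1317]
orientation: [[0.994, -0.114, 0.001], [-0.114, -0.994, -0.0], [0.001, -0.0, -1.0]]
contact_force: [-0.2, 0.1, 0.7]
gripper_width: 0.028
gripper_force: 0.0
```

Call:
move_arm --plan '[{"dp": [0, 0, 0], "roll": -1}, {"dp": [0, 0, 0], "roll": -1}, {"dp": [0, 0, 0], "roll": -1}, {"dp": [0, 0, 0], "roll": -1}, {"dp": [0, 0, 0], "roll": -1}, {"dp": [0, 0, 0], "roll": -1}, {"dp": [0, 0, 0], "roll": -1}, {"dp": [0, 0, 0], "roll": -1}, {"dp": [0, 0, 0], "roll": -1}, {"dp": [0, 0, 0], "roll": -1}, {"dp": [0, 0, 0], "roll": -1}, {"dp": [0, 0, 0], "roll": -1}]'

```text
t: 65.85
eef_pos: [0.4276, -0.1149, 0.1317]
orientation: [[0.242, 0.97, 0.001], [0.97, -0.242, -0.0], [0.0, 0.001, -1.0]]
contact_force: [-0.5, 0.5, 0.6]
gripper_width: 0.0276
gripper_force: 0.0
```

Call:
move_arm --plan '[{"dp": [0, 0, 0], "roll": -1}, {"dp": [0, 0, 0], "roll": -1}, {"dp": [0, 0, 0], "roll": -1}, {"dp": [0, 0, 0], "roll": -1}, {"dp": [0, 0, 0], "roll": -1}, {"dp": [0, 0, 0], "roll": -0.18}, {"dp": [0, 0, 0], "roll": 0}, {"dp": [0, 0, 0], "roll": 0}]'

```text
t: 66.65
eef_pos: [0.4275, -0.1149, 0.1314]
orientation: [[-0.36, 0.933, 0.0], [0.933, 0.36, 0.0], [-0.0, 0.0, -1.0]]
contact_force: [0.3, 0.8, 0.9]
gripper_width: 0.0276
gripper_force: 0.0
```

```bash
python3 cr.py
```

```text
t 66.65 p [ 427.5 -114.9  131.4] r 45.1 phi 1.934 toolx-phi 0.005 j6 -0.66 Ftool [ 0.7  0.6 -0.9] w 27.6 M [ 0.02 -0.03 -0.01]
```

Call:
move_arm --plan '[{"dp": [0, 0, 0.6], "roll": 0}, {"dp": [0, 0, 0.6], "roll": 0}, {"dp": [0, 0, 0.6], "roll": 0}, {"dp": [0, 0, 0.4], "roll": 0}, {"dp": [0, 0, 0], "roll": 0}]'

```text
t: 67.15
eef_pos: [0.4266, -0.1146, 0.0752]
orientation: [[-0.361, 0.933, -0.003], [0.933, 0.361, 0.001], [0.002, -0.002, -1.0]]
contact_force: [-0.7, -0.8, -0.7]
gripper_width: 0.028
gripper_force: 0.0
```

Call:
move_arm --plan '[{"dp": [0, 0, 0], "roll": 0}, {"dp": [0, 0, 0], "roll": 0}, {"dp": [-0.013, 0.216, 0], "roll": 1}, {"dp": [-0.013, 0.216, 0], "roll": 1}, {"dp": [-0.013, 0.216, 0], "roll": 1}, {"dp": [-0.013, 0.216, 0], "roll": 1}, {"dp": [-0.013, 0.216, 0], "roll": 1}, {"dp": [-0.013, 0.216, 0], "roll": 1}, {"dp": [-0.013, 0.216, 0], "roll": 1}, {"dp": [-0.013, 0.216, 0], "roll": 1}, {"dp": [-0.013, 0.216, 0], "roll": 1}, {"dp": [-0.013, 0.216, 0], "roll": 1}]' --hand -0.55

```text
t: 68.35
eef_pos: [0.4769, -0.1265, 0.0767]
orientation: [[0.742, 0.671, -0.0], [0.671, -0.742, 0.0], [-0.0, -0.0, -1.0]]
contact_force: [-1.2, 0.8, 1.1]
gripper_width: 0.0191
gripper_force: 0.7
```

Call:
move_arm --plan '[{"dp": [-0.013, 0.216, 0], "roll": 1}, {"dp": [-0.013, 0.216, 0], "roll": 1}, {"dp": [-0.013, 0.216, 0], "roll": 1}, {"dp": [-0.013, 0.216, 0], "roll": 1}, {"dp": [0, 0, 0], "roll": 0}]'

```text
t: 68.85
eef_pos: [0.4879, -0.1458, 0.0768]
orientation: [[0.966, 0.257, 0.001], [0.257, -0.966, -0.0], [0.001, 0.001, -1.0]]
contact_force: [-0.1, -0.6, 0.1]
gripper_width: 0.019
gripper_force: 0.0
```

```bash
python3 cr.py
```

```text
t 68.85 p [ 487.9 -145.8   76.8] r 45.8 phi 0.248 toolx-phi 0.012 j6 1.0 Ftool [-0.2  0.5 -0.1] w 19.0 M [0.05 0.01 0.01]
```

Small steps to the hard stop.

Call:
move_arm --plan '[{"dp": [-0.006, 0.108, 0], "roll": 0.5}, {"dp": [-0.006, 0.108, 0], "roll": 0.5}, {"dp": [-0.006, 0.108, 0], "roll": 0.5}, {"dp": [0, 0, 0], "roll": 0}]'

```text
t: 69.25
eef_pos: [0.4889, -0.1534, 0.0767]
orientation: [[0.997, 0.082, 0.001], [0.082, -0.997, -0.0], [0.001, 0.0, -1.0]]
contact_force: [-0.4, -0.2, 0.2]
gripper_width: 0.019
gripper_force: 0.0
```

Call:
move_arm --plan '[{"dp": [-0.003, 0.054, 0], "roll": 0.25}, {"dp": [-0.003, 0.054, 0], "roll": 0.25}, {"dp": [0, 0, 0], "roll": 0}]'

```text
t: 69.55
eef_pos: [0.4887, -0.1561, 0.0764]
orientation: [[1.0, 0.02, 0.0], [0.02, -1.0, -0.0], [0.0, 0.0, -1.0]]
contact_force: [0.3, 0.3, -0.1]
gripper_width: 0.0193
gripper_force: 0.2
```

```bash
python3 cr.py
```

```text
t 69.55 p [ 488.7 -156.1   76.4] r 45.2 phi 0.019 toolx-phi 0.001 j6 1.22 Ftool [ 0.3 -0.3  0.1] w 19.3 M [ 0.07 -0.03  0.03]
```

Call:
move_arm --plan '[{"dp": [-0.003, 0.054, 0], "roll": 0.25}, {"dp": [-0.003, 0.054, 0], "roll": 0.25}, {"dp": [0, 0, 0], "roll": 0}]'

```text
t: 69.85
eef_pos: [0.4884, -0.158, 0.0763]
orientation: [[0.999, -0.042, -0.0], [-0.042, -0.999, 0.002], [-0.0, -0.002, -1.0]]
contact_force: [1.0, 4.4, 2.2]
gripper_width: 0.0191
gripper_force: 2.3
```

Call:
move_arm --plan '[{"dp": [0, 0.054, 0], "roll": 0.25}, {"dp": [0, 0.054, 0], "roll": 0.25}, {"dp": [0, 0, 0], "roll": 0}]'

```text
t: 70.15
eef_pos: [0.4878, -0.1575, 0.0762]
orientation: [[0.995, -0.103, -0.001], [-0.103, -0.995, 0.008], [-0.002, -0.007, -1.0]]
contact_force: [0.9, 16.9, 4.4]
gripper_width: 0.0194
gripper_force: 8.0
```

```bash
python3 cr.py
```

```text
t 70.15 p [ 487.8 -157.5   76.2] r 44.3 phi -0.012 toolx-phi -0.091 j6 1.33 Ftool [ -0.8 -17.   -4.2] w 19.4 M [ 2.5  -0.26  0.21]
```

Call:
move_arm --plan '[{"dp": [0, -0.03, 0], "roll": 0}, {"dp": [0, -0.04, 0], "roll": -0.5}, {"dp": [0, 0, 0], "roll": 0}, {"dp": [0, 0, -0.5], "roll": 0}, {"dp": [0, 0, -1], "roll": 0}, {"dp": [0, 0, -1], "roll": 0}, {"dp": [0, 0, -0.8], "roll": 0}, {"dp": [0, 0, 0], "roll": 0}, {"dp": [0, 0, 0], "roll": 0}]' --hand -0.35

```text
t: 71.05
eef_pos: [0.4881, -0.16, 0.1584]
orientation: [[0.999, -0.041, -0.0], [-0.041, -0.999, -0.0], [-0.0, 0.0, -1.0]]
contact_force: [-0.3, 0.2, -0.2]
gripper_width: 0.0276
gripper_force: 0.0
```

```bash
python3 - <<'E'
from h import *
S,D=read_camera("scene"); T,E=read_camera("top")
a=cv2.resize(S[150:300,145:325],(480,400),interpolation=cv2.INTER_CUBIC);cv2.imwrite("pics/s10.png",a[:,:,::-1])
report("scene",S,(285,210,320,245),yel,.053,"lamp"); report("top",T,(350,235,375,262),yel,.053,"lamp")
for n,p,d,r in(("top",T,E,(350,235,375,262)),("scene",S,D,(285,210,320,245))):
    for c,a,_,k in comps(p,r,yel): print(n,c,(cloud(n,np.where(k,d,0),(0,0,640,480))*1e3).mean(0).round(1))
E
python3 go.py 480 -58.8 120 -1.53
```

```text
lamp scene px [302.3 226.4] 82 w [481.5 -56.7] ends mid [482.4 -56.6] len 24.0 yaw -0.512
lamp top px [361.9 247.9] 67 w [478.4 -60.4] ends mid [478.1 -60.6] len 23.4 yaw 3.109
top [361.91044776 247.91044776] [478.7 -60.4  51.2]
scene [302.30487805 226.35365854] [480.5 -58.6  50.3]
t 71.15 p [ 487.5 -159.6  157.4] yaw_y -1.611 j6 1.27 F [ 1.  -0.4 -0.2] w 27.7 tilt [-0.0025  0.0007]
j6-> -1.73 roll -26.86 dp [0.14 4.04 1.5 ]
j6-> 1.41 roll -0.68 dp [-0.14 -4.04  1.5 ]
j6-> -1.73 roll -26.86 dp [0.14 4.04 1.5 ]
j6-> 1.41 roll -0.68 dp [-0.14 -4.04  1.5 ]
```

View pics/s10.png

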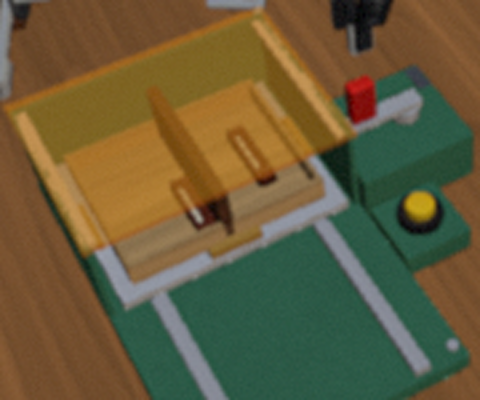

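Call:
move_arm --plan '[{"dp": [-0.09, -0.8, 0], "roll": 0}, {"dp": [-0.09, -0.8, 0], "roll": 0}, {"dp": [-0.09, -0.8, 0], "roll": 0}, {"dp": [-0.09, -0.8, 0], "roll": 0}, {"dp": [-0.1, -0.81, 0], "roll": 0}, {"dp": [0, 0, 1], "roll": 0}, {"dp": [0, 0, 1], "roll": 0}, {"dp": [0, 0, 1], "roll": 0}, {"dp": [0, 0, 0.8], "roll": 0}, {"dp": [0, 0, 0.5], "roll": 0}, {"dp": [0, 0, 0], "roll": 0}, {"dp": [0, 0, 0], "roll": 0}]' --hand -1

```text
t: 72.35
eef_pos: [0.4805, -0.0591, 0.0507]
orientation: [[0.999, -0.04, -0.002], [-0.04, -0.999, 0.0], [-0.002, -0.0, -1.0]]
contact_force: [-0.2, 0.5, 0.1]
gripper_width: 0.0002
gripper_force: 0.0
```

```bash
python3 tip.py; python3 go.py 480 -59 36 -1.611; python3 - <<'E'
from h import *
S,D=read_camera("scene")
for c,a,r,k in comps(S,(170,170,300,270),lambda h,s,v,p:(s<110)&(v>130),6):
    if a<70: print(c,a,(cloud("scene",np.where(k,D,0),(0,0,640,480))*1e3).mean(0).round(1))
E
```

```text
[480.5 -59.1  50.7] [-0.2  0.5  0.1] 0.00019500079924644642
14 27 [458. -29.] [505. -23.]
19 30 [ 458. -104.] [505. -23.]
24 137 [ 456. -103.] [505. -22.]
29 126 [ 456. -104.] [505. -25.]
34 44 [ 458. -102.] [503. -39.]
39 105 [ 459. -104.] [504. -39.]
44 46 [ 464. -104.] [504. -39.]
49 62 [ 467. -104.] [503. -46.]
54 82 [ 469. -129.] [505. -48.]
59 51 [ 472. -128.] [ 505. -102.]
69 4 [479. -62.] [492. -48.]
74 6 [482. -57.] [493. -46.]
79 19 [474. -63.] [493. -44.]
84 14 [476. -63.] [493. -43.]
89 10 [475. -62.] [492. -44.]
94 7 [488. -62.] [493. -44.]
99 7 [490. -64.] [493. -50.]
104 1 [492. -61.] [492. -61.]
109 3 [492. -66.] [493. -48.]
t 72.4 p [481.1 -59.1  51.3] yaw_y -1.611 j6 1.46 F [ 0.5  0.5 -0.1] w 0.0 tilt [-0.  0.]
j6-> -1.65 roll -26.18 dp [0.04 0.   0.61]
j6-> 1.49 roll 0.0 dp [-0.04 -0.    0.61]
j6-> -1.65 roll -26.18 dp [0.04 0.   0.61]
j6-> 1.49 roll 0.0 dp [-0.04 -0.    0.61]
[285.5 194.6] 10 [ 478.3 -148.3   76.8]
[278.         197.71428571] 7 [ 506.  -131.5   96.2]
[253.16666667 217.22222222] 36 [ 570.3 -146.4   45.9]
[238.71428571 224.24489796] 49 [ 610.5 -142.7   46.6]
[218.3 230. ] 10 [ 662.  -142.1   56.6]
[210.95652174 236.2826087 ] 46 [ 682.9 -141.3   46.4]
[198.15686275 241.96078431] 51 [ 715.5 -140.    46.7]
```

Call:
move_arm --plan '[{"dp": [0, 0, 0.4], "roll": 0}, {"dp": [0, 0, 0.2], "roll": 0}, {"dp": [0, 0, 0], "roll": 0}]'

```text
t: 72.75
eef_pos: [0.4802, -0.059, 0.0355]
orientation: [[0.999, -0.04, -0.002], [-0.04, -0.999, 0.0], [-0.002, -0.0, -1.0]]
contact_force: [-0.2, 0.1, 0.8]
gripper_width: -0.0002
gripper_force: 0.0
```

Call:
move_arm --plan '[{"dp": [0, 0, 0.08], "roll": 0}, {"dp": [0, 0, 0.08], "roll": 0}, {"dp": [0, 0, 0], "roll": 0}]'

```text
t: 73.05
eef_pos: [0.4811, -0.0591, 0.0323]
orientation: [[0.999, -0.04, 0.0], [-0.04, -0.999, 0.0], [0.0, -0.0, -1.0]]
contact_force: [0.3, 0.5, 2.5]
gripper_width: 0.0001
gripper_force: 1.1
```

Call:
move_arm --plan '[{"dp": [0, 0, 0.06], "roll": 0}, {"dp": [0, 0, 0.06], "roll": 0}, {"dp": [0, 0, 0], "roll": 0}]'

```text
t: 73.35
eef_pos: [0.4811, -0.0591, 0.0293]
orientation: [[0.999, -0.04, 0.0], [-0.04, -0.999, 0.0], [0.0, -0.0, -1.0]]
contact_force: [-1.2, 1.1, 4.9]
gripper_width: -0.0002
gripper_force: 1.9
```

Contact; press through to the end of travel, then lift away.

Call:
move_arm --plan '[{"dp": [0, 0, 0.06], "roll": 0}, {"dp": [0, 0, 0.04], "roll": 0}, {"dp": [0, 0, 0], "roll": 0}]'

```text
t: 73.65
eef_pos: [0.4812, -0.0591, 0.0276]
orientation: [[0.999, -0.04, 0.001], [-0.04, -0.999, 0.0], [0.001, -0.0, -1.0]]
contact_force: [-1.3, 0.2, 11.6]
gripper_width: 0.0001
gripper_force: 5.6
```

Call:
move_arm --plan '[{"dp": [0, 0, 0.04], "roll": 0}, {"dp": [0, 0, 0], "roll": 0}, {"dp": [0, 0, 0], "roll": 0}]'

```text
t: 73.95
eef_pos: [0.4812, -0.0591, 0.0275]
orientation: [[0.999, -0.04, 0.001], [-0.04, -0.999, -0.0], [0.001, 0.0, -1.0]]
contact_force: [-4.0, 0.2, 18.7]
gripper_width: 0.0003
gripper_force: 9.3
```

Fully down (18.7 N, no further travel). Lift away.

Call:
move_arm --plan '[{"dp": [0, 0, -0.3], "roll": 0}, {"dp": [0, 0, -1], "roll": 0}, {"dp": [0, 0, -1], "roll": 0}, {"dp": [0, 0, -1], "roll": 0}, {"dp": [0, 0, -1], "roll": 0}, {"dp": [-0.8, 0, -0.5], "roll": 0}, {"dp": [-0.8, 0, 0], "roll": 0}, {"dp": [0, 0, 0], "roll": 0}, {"dp": [0, 0, 0], "roll": 0}]' --hand -0.5

```text
t: 74.85
eef_pos: [0.4412, -0.0575, 0.1456]
orientation: [[0.999, -0.04, 0.001], [-0.04, -0.999, 0.0], [0.001, -0.0, -1.0]]
contact_force: [0.9, 0.3, -0.1]
gripper_width: 0.0214
gripper_force: 0.0
```

```bash
python3 - <<'E'
from h import *
S,D=read_camera("scene"); T,E=read_camera("top")
a=cv2.resize(T[125:285,160:520],(800,356),interpolation=cv2.INTER_CUBIC);cv2.imwrite("pics/fin.png",a[:,:,::-1])
print(read_state()["contact_force"],read_state()["t"])
for n,d,p,r in(("top",E,T,(380,230,405,265)),("scene",D,S,(265,170,305,205))):
    k=max(comps(p,r,red),key=lambda k:k[1])[3]; q=cloud(n,np.where(k,d,0),(0,0,640,480))*1e3; t=q[(q[:,2]>119)&(q[:,2]<132)]
    print(n,len(t),t.mean(0).round(1))
E
```

```text
[-0.47326926 -0.38499985 -0.39798011] 74.95
top 41 [ 486.6 -154.5  125.8]
scene 53 [ 489.9 -153.4  123.1]
```

View pics/fin.png

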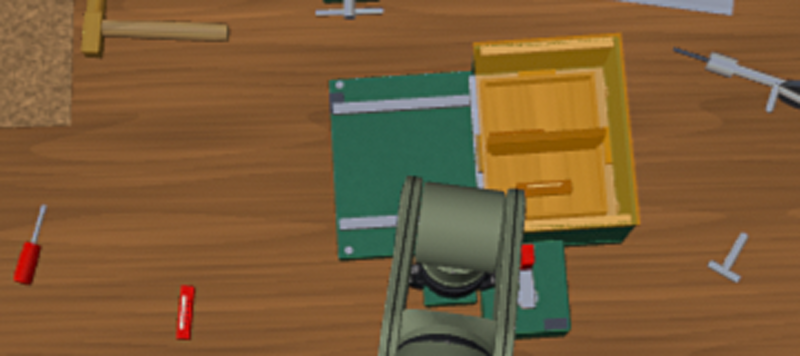

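The top view shows the tote under the hood at (545,145), with one bridge visible at (545,187) and the other hidden behind the fin. The scene view before the press showed both aboard. The crank handle is at its home stop and the robot is clear of everything.

```bash
python3 -c "
from workcell import finish_job
print(finish_job())"
```

```text
the job is handed in; nothing more can be done
None
```

I handed the job in at about 75 s: both rosewood bridges lie flat in the tote, the tote sits between the brass stops with the carriage cranked to its home stop, and the lamp button was pressed last; no verdict came back.

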